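Stage massage heads for the cream cartons with sprung tongs

ROBOT

A 6-joint arm with a two-finger parallel gripper is mounted at the origin on the work surface. World frame = base frame: x ahead of the robot, y to its left, z up, the work surface at z = 0. Lengths are in m, angles in rad, forces in N, time in s.
With the tool pointing down it reaches from about 0.375 to 0.9 m from the base axis. Payload 3.1 kg.
Tool frame: the origin (TCP) lies at the very end of the fingers, on their centre line; the grasp point (between the pads) lies 19 mm behind it (manip.pinch_z is the distance from the TCP to the grasp point, in m); z points along the fingers, y is the line along which they close (so a half turn about z gives the same grasp; the last joint's range is limited). The gripper opens to 85 mm and grips with 20 to 120 N. Pads are 22 mm wide; open, the fingers measure 114 mm over their backs; the gripper's body (76 mm by 85 mm) begins 54 mm behind the grasp point. The pads swing forward as they close: fully open they stand 13 mm farther back than shut.
Start: joints at [0.998, 0.527, 1.433, -0, 1.181, -0.178], TCP at [0.24, 0.577, 0.231] pointing down, gripper open.
Joint ranges: [-3.08, 3.08], [-0.75, 2.2], [0.22, 2.44], [-1.43, 4.57], [0, 2.65], [-2.85, 2.85]. Speed limits (rad/s): [2.79, 2.79, 3.14, 3.14, 3.14, 3.14].

INTERFACE

Orientations are given as a unit quaternion [x, y, z, w].
In Python, from station import manip gives the robot as it stands.
- The arm moves only by the tool servo_tool, never from a script. Its argument "commands" is one flat list of numbers, 7 for each row, row after row: the shift along the tool's x, y, z each as a share of 500 mm, from -1 to 1, then the turn, a rotation vector about the tool's x, y, z each as a share of 360 degrees, from -1 to 1, then the opening, from -1 (shut) to 1 (fully open). In form: [dx, dy, dz, rx, ry, rz, claw, dx, dy, dz, rx, ry, rz, claw, ...]. A call has 1 to 12 rows; each row shifts and turns the commanded pose from where the row before left it, along the tool's axes as they then stand; what a row does not reach is not made up. A row lasts 1/12 s, in which the tool goes at most 41.7 mm and 7.16 degrees, less where a joint would pass 70% of its speed; a pose out of reach is approached as far as the arm can. A call with a number of a shift or a turn outside -1 to 1 is refused whole. A call with a gripper value outside its range is refused whole. The fingers move at their own pace and stop on an object; "force" is the grip in N (left out, the last holds). Time passes only in rows, so rows that do not move let the fingers close. It gives the time, the measured TCP pose, the force, the opening and the grip force at its end, in the units of the state.
- manip.sense(): the state, without advancing time (a new reading comes with each control period).
- manip.snapshot(name): name is "scene" or "top" or "wrist"; returns a dict with "img" (480x640x3 uint8, red, green, blue), "mtx" (3x3 intrinsics, pixels), "distortion" ([k1, k2, p1, p2, k3] as OpenCV has them; the pictures are not rectified), "world_to_cam" (4x4, takes a point from world to camera coordinates). Camera axes: x right, y up, looking along -z (the intrinsics and any distortion apply to the point x, -y, -z); pixel columns grow to the right and rows downward; lengths in m; the calibration is good to about 2 mm. A picture is of the moment at which its call begins. There is no depth.
- manip.sign_off(): hands the job in; it is judged then, once.
Trained networks look in a picture, given as the dict that the camera call returned (one of the last four; its "shot" number tells which), for a name from the list of things; names that differ only in an ending like _2 or _b are one class to them, and where a whole thing is asked for, a point or a joint stands for the part that bears it (a point fixed in the world has none). Each returns a list of dicts, best first, with "conf" (0 to 1); they miss things now and then, are a little off and sometimes report something else, mostly with a low value. They report only what shows in the picture. A call takes as long as a camera call. They do not tell look-alikes from the thing itself.
- manip.look_for(picture, query): "box" ([left, top, width, height] in pixels, round what is visible of it).
- manip.silhouettes(picture, query): "pixels" (480x640 bool, what is visible of it) and "box" ([left, top, width, height] in pixels, round what is visible of it).
The state is a dict: "t": time; "q": joint angles; "qd": joint speeds; "tau": joint torques, N m; "tcp_pos": TCP position; "tool_rot": TCP orientation; "force": force on the tool from outside, world axes, zero at the start; "ft_torque": the same for the moment, N m; "finger_gap": opening from 0.0 (shut) to 1.0 (fully open); "gripper_force": force on a finger pad.
Only numpy, scipy, OpenCV 4.12 (cv2) and the standard library are available. Lean on these libraries where they do the work, as an engineer would, in place of code of your own. Each camera call takes 0.05 s, during which the arm holds its last target. There are 200 camera calls.

TASK

The small steel massage heads must stay clean, so take the sprung tongs from their holder, fish every head out of the deep pockets of the white block with them and stand each one upright on the table in front of the open end of a carton of its own, on the carton's centre line and about 25 mm (head centre) from it. Never touch a head with your fingers, do not push the cartons about or disturb the jar, lid and bottle; if a carton gets shifted on the way, leave it there and set its head right again with the tongs. Finally hang the tongs back in their holder.

Things in the scene. Friction and masses are not known exactly. Their poses are not given: they have to be found in the camera images.
- block: White plastic block, 150 (x) x 60 (y) x 56 mm high, fixed; origin at the centre of its underside. Four rectangular pockets, open upward, centred on its x axis at x = -51, -17, 17 and 51 mm; each 18 mm along the block's x, 36 mm along its y, 50 mm deep (floor 6 mm above the table). Too narrow for gripper fingers.
- holder_mouth (a point): Centre of the slot mouth in the top of the fixed grey tongs holder, a block 60 (x) x 80 (y) x 66 mm high. The slot is 17 mm along x, 37 mm along y, 62 mm deep. The tongs hang upright in it by their shoulders (46 x 20 mm, 60 mm above the jaw tips), squeezing axis along y, either way round; their grip point is then 38 mm above this mouth.
- tongs_grip (a point): Grip point midway between the two handle plates of the sprung tongs (loose, 100 g). z up along the tongs, y the squeezing axis. Handles: parallel upright plates 24 mm wide, from 34 mm below to 22 mm above this point, 46 mm over their outer faces when open; nothing stands above them. The jaw tips lie 98 mm below.
- tongs_jaws (a point): Point midway between the jaw tips of the open tongs, 98 mm below the grip point, same axes. Jaws: two parallel flat steel blades, 60 mm long below the shoulders, 9 mm wide (x), 3 mm thick, 24 mm apart when open (30 mm over the outside).
- tongs_arm (a joint): How far the tongs are squeezed, m: 0 open, 0.014 shut. Handles and jaws stay parallel; jaw gap is 24 mm, handle width 46 mm, less this value (on a head: 38 mm). Spring: 4 N open, plus 0.25 N per mm. Held squeezed by 2 to 4 mm they stay in the gripper with the jaws wide enough open for a head; let go, they spring open. Squeezing on a head with 20 to 30 N holds it.
- head1_center (a point): Centre of a small loose steel massage head, an upright round button 16 mm in diameter, 14 mm high, 20 g; z is its axis. At the start it stands on the floor of a pocket of the block, near the middle. All four are alike; three or four are present (absent: None).
- head2_center (a point): Centre of a small loose steel massage head, an upright round button 16 mm in diameter, 14 mm high, 20 g; z is its axis. At the start it stands on the floor of a pocket of the block, near the middle. All four are alike; three or four are present (absent: None).
- head3_center (a point): Centre of a small loose steel massage head, an upright round button 16 mm in diameter, 14 mm high, 20 g; z is its axis. At the start it stands on the floor of a pocket of the block, near the middle. All four are alike; three or four are present (absent: None).
- head4_center (a point): Centre of a small loose steel massage head, an upright round button 16 mm in diameter, 14 mm high, 20 g; z is its axis. At the start it stands on the floor of a pocket of the block, near the middle. All four are alike; three or four are present (absent: None).
- carton1_spot (a point): Place for a head before a carton: on its centre line, 25 mm outside its open end, 7 mm above the table. The carton (loose, white and blue, about 160 g, 70 mm deep along x, 56 mm wide along y, 50 mm high, thin flap on top to 60 mm) lies with its open end towards this point, in its -x direction; the open end is at x = +25 mm from this point, its centre at +60 mm.
- carton2_spot (a point): Place for a head before a carton: on its centre line, 25 mm outside its open end, 7 mm above the table. The carton (loose, white and blue, about 160 g, 70 mm deep along x, 56 mm wide along y, 50 mm high, thin flap on top to 60 mm) lies with its open end towards this point, in its -x direction; the open end is at x = +25 mm from this point, its centre at +60 mm.
- carton3_spot (a point): Place for a head before a carton: on its centre line, 25 mm outside its open end, 7 mm above the table. The carton (loose, white and blue, about 160 g, 70 mm deep along x, 56 mm wide along y, 50 mm high, thin flap on top to 60 mm) lies with its open end towards this point, in its -x direction; the open end is at x = +25 mm from this point, its centre at +60 mm.
- carton4_spot (a point): Place for a head before a carton: on its centre line, 25 mm outside its open end, 7 mm above the table. The carton (loose, white and blue, about 160 g, 70 mm deep along x, 56 mm wide along y, 50 mm high, thin flap on top to 60 mm) lies with its open end towards this point, in its -x direction; the open end is at x = +25 mm from this point, its centre at +60 mm.
- jar_center (a point): Bystander: centre of a closed white cream jar, 60 mm in diameter, 45 mm high.
- jar_lid_center (a point): Bystander: centre of a loose white jar lid, 62 mm in diameter, 14 mm high.
- bottle_center (a point): Bystander: centre of a white bottle, 50 mm in diameter, 90 mm high.
Not all that is in view belongs to the job. Leave any orange or yellow look-alike of the part that bears carton4_spot alone.

How it is judged:
On the way, in this order (a step that is already met when the one before it is completed fails the run):
1. the tongs are lifted clear of their holder (z of tongs_grip in the frame of holder_mouth above 0.105 m), for 0.2 s.
2. every head stands in front of a carton of its own (((x of head1_center in the frame of carton1_spot between -0.011 and 0.011 m and y of head1_center in the frame of carton1_spot between -0.009 and 0.009 m) or (x of head1_center in the frame of carton2_spot between -0.011 and 0.011 m and y of head1_center in the frame of carton2_spot between -0.009 and 0.009 m) or (x of head1_center in the frame of carton3_spot between -0.011 and 0.011 m and y of head1_center in the frame of carton3_spot between -0.009 and 0.009 m) or (x of head1_center in the frame of carton4_spot between -0.011 and 0.011 m and y of head1_center in the frame of carton4_spot between -0.009 and 0.009 m)) and height (world z) of each of head1_center, head2_center, head3_center, head4_center below 0.011 m and angle between each of head1_center, head2_center, head3_center, head4_center's own z axis and vertical below 0.15 rad and ((x of head2_center in the frame of carton1_spot between -0.011 and 0.011 m and y of head2_center in the frame of carton1_spot between -0.009 and 0.009 m) or (x of head2_center in the frame of carton2_spot between -0.011 and 0.011 m and y of head2_center in the frame of carton2_spot between -0.009 and 0.009 m) or (x of head2_center in the frame of carton3_spot between -0.011 and 0.011 m and y of head2_center in the frame of carton3_spot between -0.009 and 0.009 m) or (x of head2_center in the frame of carton4_spot between -0.011 and 0.011 m and y of head2_center in the frame of carton4_spot between -0.009 and 0.009 m)) and ((x of head3_center in the frame of carton1_spot between -0.011 and 0.011 m and y of head3_center in the frame of carton1_spot between -0.009 and 0.009 m) or (x of head3_center in the frame of carton2_spot between -0.011 and 0.011 m and y of head3_center in the frame of carton2_spot between -0.009 and 0.009 m) or (x of head3_center in the frame of carton3_spot between -0.011 and 0.011 m and y of head3_center in the frame of carton3_spot between -0.009 and 0.009 m) or (x of head3_center in the frame of carton4_spot between -0.011 and 0.011 m and y of head3_center in the frame of carton4_spot between -0.009 and 0.009 m)) and ((x of head4_center in the frame of carton1_spot between -0.011 and 0.011 m and y of head4_center in the frame of carton1_spot between -0.009 and 0.009 m) or (x of head4_center in the frame of carton2_spot between -0.011 and 0.011 m and y of head4_center in the frame of carton2_spot between -0.009 and 0.009 m) or (x of head4_center in the frame of carton3_spot between -0.011 and 0.011 m and y of head4_center in the frame of carton3_spot between -0.009 and 0.009 m) or (x of head4_center in the frame of carton4_spot between -0.011 and 0.011 m and y of head4_center in the frame of carton4_spot between -0.009 and 0.009 m)) and distance between each of head2_center, head3_center, head4_center and head1_center above 0.05 m and distance between each of head3_center, head4_center and head2_center above 0.05 m and distance between head4_center and head3_center above 0.05 m), for 0.2 s.
At the end, for the whole second after the job is handed in: Each head stands upright (0.15 rad) on the table before a carton of its own, 25 mm (+-11) from its open end and within 9 mm of its centre line; the tongs hang at rest in their holder (within 10 mm, 5 mm in height, 0.12 rad) (all of step 2 and horizontal distance between tongs_grip and holder_mouth below 0.01 m and z of tongs_grip in the frame of holder_mouth below 0.043 m and angle between tongs_grip's own z axis and vertical below 0.12 rad and linear speed of tongs below 0.02 m/s); the robot touches nothing.
It fails at once if the robot's fingers touch a massage head (contact force between the fingers and head1 above 0.3 N or contact force between the fingers and head2 above 0.3 N or contact force between the fingers and head3 above 0.3 N or contact force between the fingers and head4 above 0.3 N).
It fails at once if the jar, the lid or the bottle is moved by more than 30 mm (distance of any of jar_center, jar_lid_center, bottle_center from where it was at the start of the episode above 0.03 m).
It fails at once if a carton is more than 100 mm from where it stood at the start (distance of any of carton1_spot, carton2_spot, carton3_spot, carton4_spot from where it was at the start of the episode above 0.1 m).
Of head1, head2, head3, head4 only 3 to 4 are there at a start; the rules pass over those that are not, and their reading is None.
At some moment in a run one of carton1, carton2, carton3, carton4 may be knocked a few centimetres aside while the robot is not near it.
It also fails if it takes over 210 s, if anything falls off the work surface, if the arm or the gripper's body presses on something with over 40 N, if the wrist force passes 120 N, or if a joint passes its speed limit or range.

## Working session

There is one attempt and no reset: what is moved stays moved. The work goes in short steps, Python scripts to look and compute and a tool call to move; the robot and the scene stay as the last step left them, time stands still between calls to the robot, and variables do not carry over. Pictures are saved under pics/ and viewed, at most 14 in all, crops included, and the job is handed in when it is done.

Besides the shell and the picture viewer there is one more tool, called after "Emit:" in YAML: its name, and indented under it one key for each argument. servo_tool: Moves the arm, as the interface text tells. Its arguments: {"type":"object","properties":{"commands":{"type":"array"},"force":{"type":"number"}},"required":["commands"]}

```bash
mkdir -p pics; ls; cat > a.py <<'E'
from station import manip
import cv2
for n in ("scene","top"):
    s=manip.snapshot(n)
    cv2.imwrite(f"pics/{n}0.png",s["img"][:,:,::-1])
    print(n,s["mtx"].tolist(),s["distortion"],s["world_to_cam"].round(4).tolist())
    for q in ("block","tongs_grip","head1_center","carton1_spot","jar_center","jar_lid_center","bottle_center"):
        print(q,[(round(d["conf"],2),[round(float(x)) for x in d["box"]]) for d in manip.look_for(s,q)])
print(manip.sense(), manip.pinch_z)
E
python3 a.py
```

```text
pics
scene [[489.2200577620053, 0.0, 324.44531060188217], [0.0, 489.2200577620053, 236.43973457057376], [0.0, 0.0, 1.0]] [-0.12648006  0.          0.          0.          0.        ] [[-0.8908, 0.4545, 0.0005, 0.513], [-0.3253, -0.6382, 0.6978, 0.1587], [0.3174, 0.6214, 0.7163, -1.3856], [0.0, 0.0, 0.0, 1.0]]
block [(0.77, [284, 137, 52, 46])]
tongs_grip [(0.64, [439, 268, 29, 39])]
head1_center []
carton1_spot [(0.64, [250, 189, 38, 35])]
jar_center [(0.8, [360, 229, 25, 31])]
jar_lid_center []
bottle_center [(0.78, [373, 335, 26, 38])]
top [[489.84550783733107, 0.0, 323.75935721133953], [0.0, 489.84550783733107, 234.24210413995598], [0.0, 0.0, 1.0]] [-0.09104317  0.          0.          0.          0.        ] [[-0.002, -0.9998, -0.0219, 0.0673], [0.9929, -0.0046, 0.1188, -0.5941], [-0.1189, -0.0215, 0.9927, -1.189], [0.0, 0.0, 0.0, 1.0]]
block [(0.87, [448, 254, 50, 63]), (0.27, [316, 179, 26, 38])]
tongs_grip [(0.75, [213, 290, 22, 18])]
head1_center []
carton1_spot [(0.76, [409, 196, 28, 34])]
jar_center [(0.92, [312, 270, 26, 24]), (0.72, [260, 198, 31, 36])]
jar_lid_center [(0.77, [366, 280, 23, 25]), (0.28, [205, 217, 22, 22])]
bottle_center [(0.81, [204, 216, 24, 21]), (0.31, [262, 196, 25, 33])]
{'t': 0.8, 'q': array([ 9.97494793e-01,  5.27473378e-01,  1.43269799e+00,  1.36110149e-05,
        1.18141150e+00, -1.78508226e-01]), 'qd': array([-0.00061021,  0.00083024, -0.00108508,  0.00141937, -0.00060868,
        0.0003762 ]), 'tau': array([ 1.70975818e-05, -4.42258751e+01, -1.78416449e+01, -2.88702240e-04,
        6.17921978e-04, -4.20572394e-05]), 'tcp_pos': array([0.24034719, 0.57691364, 0.23132741]), 'tool_rot': array([ 1.96119741e-01,  9.80579954e-01,  6.86514356e-06, -4.05921728e-06]), 'force': array([-0.68318625, -0.09138899, -0.18443529]), 'ft_torque': array([ 0.04119963, -0.0256365 , -0.00915253]), 'gripper_force': 0.0, 'finger_gap': 1.002865165102778} 0.0187
```

View pics/top0.png

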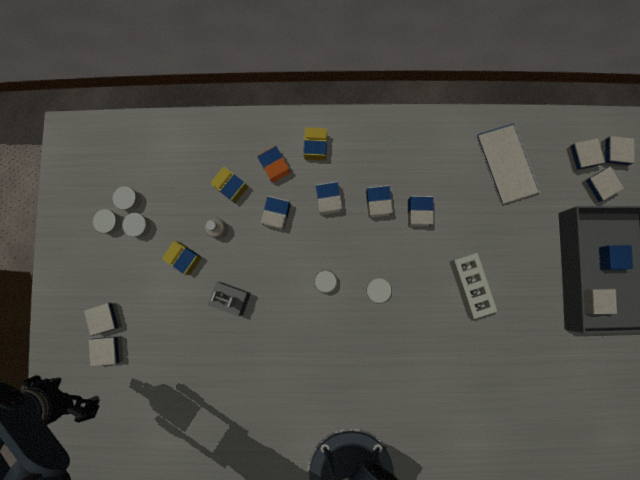

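View pics/scene0.png

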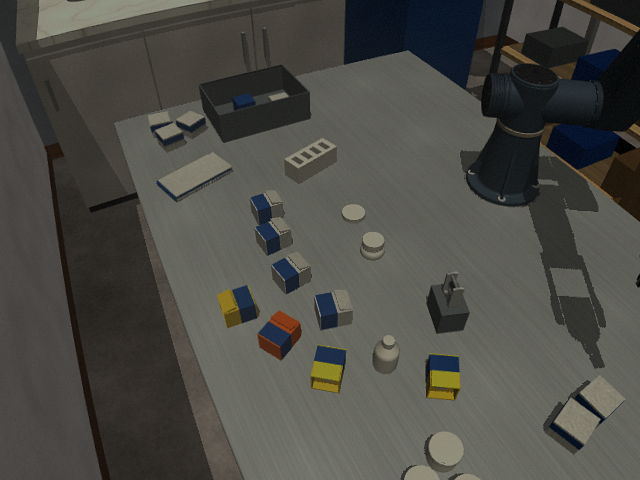

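The top view shows the four white/blue cartons at about (276,212), (329,198), (379,200) and (421,210). The block is at (475,286), the holder with the tongs at (230,298), the jar at (326,282), the lid at (379,291) and the bottle at (214,228). The orange and yellow look-alikes are further left and up. In the scene view, the white halves of the cartons face the robot.

```bash
cat > h.py <<'E'
from station import manip
import cv2, numpy as np
from scipy.spatial.transform import Rotation as R
F=np.diag([1.,-1,-1,1])
def cam(s): return np.array(s["mtx"]),np.array(s["distortion"]),F@np.array(s["world_to_cam"])
def px2w(s,uv,z=0.):
    K,D,T=cam(s); p=cv2.undistortPoints(np.float64(uv).reshape(-1,1,2),K,D).reshape(-1,2)
    d=np.c_[p,np.ones(len(p))]@T[:3,:3]; c=-T[:3,:3].T@T[:3,3]
    return c+d*((z-c[2])/d[:,2])[:,None]
def proj(s,X):
    K,D,T=cam(s); return cv2.projectPoints(np.float64(X).reshape(-1,1,3),cv2.Rodrigues(T[:3,:3])[0],T[:3,3],K,D)[0].reshape(-1,2)
def save(n,im): cv2.imwrite(f"pics/{n}.png",np.ascontiguousarray(im[:,:,::-1]))
def go(x,y,z,yaw=None):
    """move to tcp x,y,z, tool y axis at world angle yaw (deg, mod 180): print turn then tool shifts, as shares"""
    st=manip.sense(); r=R.from_quat(st["tool_rot"]); M=r.as_matrix()
    cur=np.degrees(np.arctan2(M[1,1],M[0,1])); d=0
    if yaw is not None: d=-((yaw-cur+90)%180-90)   # tool z down: world ccw = -tool z
    dp=np.array([x,y,z])-st["tcp_pos"]; t=(r*R.from_euler('z',d,degrees=True)).inv().apply(dp)
    print("t %.2f yaw %.1f tilt %.2fdeg q6 %.2f tcp %s gap %.3f gf %.1f F %s"%(st["t"],cur,np.degrees(np.arccos(-M[2,2])),st["q"][5],st["tcp_pos"].round(4),st["finger_gap"],st["gripper_force"],st["force"].round(1)))
    print("TURN rz total %.4f (%.1fdeg, rows>=%.1f)  then SHIFT dx %.4f dy %.4f dz %.4f (rows>=%.1f)"%(d/360,d,abs(d)/7.16,*(t/.5),np.linalg.norm(dp)/.0417))
E
cat > b.py <<'E'
from h import *
s=manip.snapshot("top")
for q,z in (("block",.056),("tongs_grip",.126),("carton1_spot",.05),("jar_center",.045),("jar_lid_center",.014),("bottle_center",.09)):
    for d in manip.silhouettes(s,q):
        m=d["pixels"].astype(np.uint8); c=max(cv2.findContours(m,0,2)[0],key=cv2.contourArea)
        w=px2w(s,c.reshape(-1,2),z)[:,:2]; r=cv2.minAreaRect(w.astype(np.float32)*1000)
        print(q,round(d["conf"],2),[round(float(v)) for v in d["box"]],"rect mm",np.round(r[0]),np.round(r[1]),round(r[2],1))
for n,uv,z in (("c1",(276,212),.05),("c2",(329,198),.05),("c3",(379,200),.05),("c4",(421,210),.05),("holder",(230,298),.066)): print(n,px2w(s,uv,z).round(3))
s=manip.snapshot("wrist"); save("w0",s["img"]); T=np.linalg.inv(cam(s)[2]); print(T.round(3),s["mtx"][0],manip.sense()["tcp_pos"])
E
python3 b.py
```

```text
block 0.85 [449, 255, 46, 62] rect mm [ 463. -298.] [149.  75.] 16.7
tongs_grip 0.62 [210, 290, 25, 20] rect mm [436. 294.] [57. 27.] 70.1
carton1_spot 0.93 [409, 196, 26, 34] rect mm [ 650. -177.] [65. 76.] 88.6
carton1_spot 0.34 [364, 187, 29, 32] rect mm [674. -72.] [79. 61.] 5.9
jar_center 0.72 [316, 273, 20, 20] rect mm [476.  61.] [52. 51.] 89.9
jar_lid_center 0.81 [368, 279, 22, 27] rect mm [453. -71.] [58. 60.] 89.4
jar_lid_center 0.36 [409, 196, 27, 31] rect mm [ 657. -182.] [64. 81.] 88.6
bottle_center 0.62 [206, 216, 24, 22] rect mm [606. 324.] [57. 51.] 89.8
c1 [[0.649 0.184 0.05 ]]
c2 [[0.684 0.052 0.05 ]]
c3 [[ 0.678 -0.073  0.05 ]]
c4 [[ 0.652 -0.177  0.05 ]]
holder [[0.436 0.292 0.066]]
[[ 0.384  0.873  0.301  0.163]
 [ 0.923 -0.363 -0.126  0.609]
 [-0.001  0.326 -0.945  0.373]
 [ 0.     0.     0.     1.   ]] [404.87787972   0.         322.02043408] [0.24031574 0.57690718 0.23129955]
```

```bash
python3 -c "
from h import *
go(.42,.29,.31)"
```

```text
t 1.20 yaw 67.4 tilt 0.00deg q6 -0.18 tcp [0.2403 0.5769 0.2313] gap 1.000 gf 0.0 F [0.7 0.5 0.3]
TURN rz total 0.0000 (0.0deg, rows>=0.0)  then SHIFT dx -0.5524 dy -0.3915 dz -0.1574 (rows>=8.3)
```

Emit:
servo_tool:
  commands: [-0.055,-0.039,-0.016,0,0,0,1,-0.055,-0.039,-0.016,0,0,0,1,-0.055,-0.039,-0.016,0,0,0,1,-0.055,-0.039,-0.016,0,0,0,1,-0.055,-0.039,-0.016,0,0,0,1,-0.055,-0.039,-0.016,0,0,0,1,-0.055,-0.039,-0.016,0,0,0,1,-0.055,-0.039,-0.016,0,0,0,1,-0.055,-0.039,-0.016,0,0,0,1,-0.055,-0.039,-0.016,0,0,0,1,0,0,0,0,0,0,1,0,0,0,0,0,0,1]

```text
t: 2.2
tcp_pos: [0.4204, 0.29, 0.3119]
tool_rot: [0.198, 0.98, 0.001, 0.001]
force: [-0.1, -0.6, -0.5]
finger_gap: 1.0
gripper_force: 0.0
```

```bash
cat > c.py <<'E'
import sys
from h import *
s=manip.snapshot("wrist"); save(sys.argv[1],s["img"])
np.save("last.npy",{k:s[k] for k in ("mtx","distortion","world_to_cam")},allow_pickle=True)
for q in sys.argv[2:]:
    print(q,[(round(d["conf"],2),[round(float(x)) for x in d["box"]]) for d in manip.look_for(s,q)])
go(.42,.29,.31)
E
python3 c.py w1 tongs_grip carton1_spot
```

```text
tongs_grip [(0.86, [313, 188, 54, 44])]
carton1_spot []
t 2.35 yaw 67.4 tilt 0.06deg q6 -0.79 tcp [0.4183 0.2918 0.311 ] gap 0.999 gf 0.0 F [-0.  -0.4 -0.5]
TURN rz total 0.0000 (0.0deg, rows>=0.0)  then SHIFT dx -0.0045 dy -0.0020 dz 0.0019 (rows>=0.1)
```

View pics/w1.png

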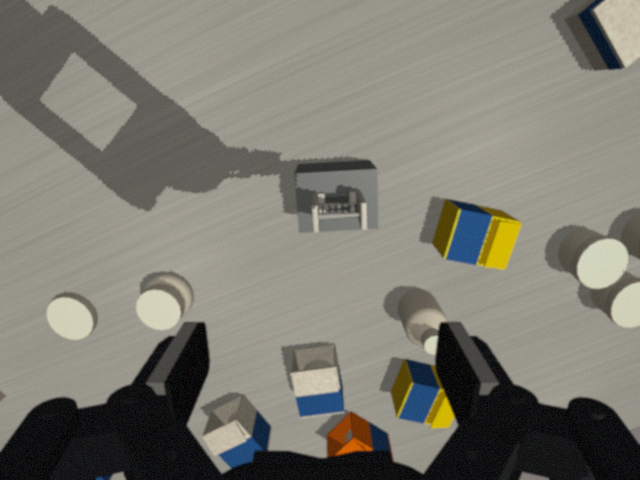

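The wrist view shows the grey holder top with corners near (297,174), (375,170), (378,228) and (299,233), and the tongs handles at about (316,215) and (363,212). The carton open ends (white flap side) face the robot.

```bash
python3 -c "
import cv2
i=cv2.imread('pics/w1.png')[150:245,280:392]; i=cv2.convertScaleAbs(i,alpha=1.5); cv2.imwrite('pics/w1c.png',cv2.resize(i,None,fx=6,fy=6,interpolation=2))"
```

```text
(no output)
```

View pics/w1c.png

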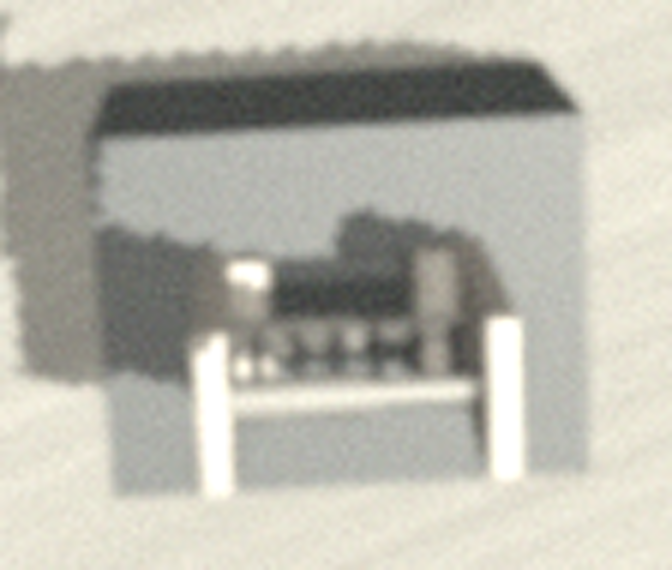

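```bash
python3 -c "
from h import *
s=np.load('last.npy',allow_pickle=True).item()
f=lambda P:np.float64(P)/6+[280,150]-.4
w=px2w(s,f([(97,133),(580,112),(588,472),(116,495)]),.066);print(w.round(4));e=np.diff(w,axis=0);print(w.mean(0),np.linalg.norm(e,axis=1),[np.degrees(np.arctan2(a[1],a[0]))%180 for a in e])
t=px2w(s,f([(193,340),(232,340),(487,320),(522,320),(198,495),(232,495),(493,478),(524,478)]),.126);print(t.round(4),t.mean(0)); print([np.degrees(np.arctan2(*(t[b]-t[a])[[1,0]]))%180 for a,b in((0,2),(1,3),(4,6),(5,7))])
go(t.mean(0)[0],t.mean(0)[1],.31,67)
"
```

```text
[[0.391  0.2753 0.066 ]
 [0.4177 0.3475 0.066 ]
 [0.4744 0.3278 0.066 ]
 [0.4476 0.2536 0.066 ]]
[0.4326818  0.30106025 0.066     ] [0.07699634 0.06006557 0.07893199] [np.float64(69.70945810653683), np.float64(160.8548236437071), np.float64(70.09603232555665)]
[[0.4149 0.2832 0.126 ]
 [0.417  0.2882 0.126 ]
 [0.4281 0.3217 0.126 ]
 [0.4299 0.3262 0.126 ]
 [0.4359 0.2749 0.126 ]
 [0.4377 0.2794 0.126 ]
 [0.4497 0.3143 0.126 ]
 [0.4514 0.3183 0.126 ]] [0.43309055 0.30078017 0.126     ]
[np.float64(71.18778510266596), np.float64(71.25458385404109), np.float64(70.62927353312034), np.float64(70.66816875708625)]
t 2.35 yaw 67.4 tilt 0.06deg q6 -0.79 tcp [0.4183 0.2918 0.311 ] gap 0.999 gf 0.0 F [-0.  -0.4 -0.5]
TURN rz total 0.0012 (0.4deg, rows>=0.1)  then SHIFT dx -0.0201 dy 0.0281 dz 0.0019 (rows>=0.4)
```

```bash
python3 -c "
from h import *
go(.433,.3009,.083,70.6)"
```

```text
t 2.35 yaw 67.4 tilt 0.06deg q6 -0.79 tcp [0.4183 0.2918 0.311 ] gap 0.999 gf 0.0 F [-0.  -0.4 -0.5]
TURN rz total -0.0088 (-3.2deg, rows>=0.4)  then SHIFT dx -0.0221 dy 0.0271 dz 0.4559 (rows>=5.5)
```

Emit:
servo_tool:
  commands: [0,0,0,0,0,-0.0088,1,-0.011,0.0136,0,0,0,0,1,-0.011,0.0136,0,0,0,0,1,0,0,0.06,0,0,0,1,0,0,0.06,0,0,0,1,0,0,0.06,0,0,0,1,0,0,0.06,0,0,0,1,0,0,0.04,0,0,0,1,0,0,0.02,0,0,0,1,0,0,0,0,0,0,1,0,0,0,0,0,0,1]
  force: 60

```text
t: 3.27
tcp_pos: [0.4346, 0.301, 0.1613]
tool_rot: [0.169, 0.986, 0.0, 0.0]
force: [-0.3, 0.6, -0.1]
finger_gap: 0.999
gripper_force: 0.0
```

```bash
python3 -c "
from h import *
go(.433,.3009,.083,70.6)"
```

```text
t 3.27 yaw 70.6 tilt 0.01deg q6 -0.84 tcp [0.4346 0.301  0.1613] gap 0.999 gf 0.0 F [-0.3  0.6 -0.1]
TURN rz total -0.0001 (-0.0deg, rows>=0.0)  then SHIFT dx 0.0030 dy -0.0013 dz 0.1565 (rows>=1.9)
```

Emit:
servo_tool:
  commands: [0.003,-0.0013,0.03,0,0,0,1,0,0,0.04,0,0,0,1,0,0,0.04,0,0,0,1,0,0,0.03,0,0,0,1,0,0,0.0165,0,0,0,1,0,0,0,0,0,0,0.4,0,0,0,0,0,0,0.2,0,0,0,0,0,0,0.1,0,0,0,0,0,0,0.0,0,0,0,0,0,0,0.0,0,0,0,0,0,0,0.0,0,0,0,0,0,0,0.0]
  force: 30

```text
t: 4.27
tcp_pos: [0.4335, 0.3005, 0.0847]
tool_rot: [0.169, 0.986, 0.001, 0.001]
force: [0.4, -0.3, 5.7]
finger_gap: 0.504
gripper_force: 6.1
```

```bash
python3 -c "
from h import *
go(.433,.3009,.083,70.6)"
```

```text
t 4.27 yaw 70.6 tilt 0.18deg q6 -0.84 tcp [0.4335 0.3005 0.0847] gap 0.504 gf 6.1 F [ 0.4 -0.3  5.7]
TURN rz total -0.0001 (-0.0deg, rows>=0.0)  then SHIFT dx 0.0012 dy 0.0004 dz 0.0033 (rows>=0.0)
```

Emit:
servo_tool:
  commands: [0,0,-0.01,0,0,0,0,0,0,-0.02,0,0,0,0,0,0,-0.04,0,0,0,0,0,0,-0.05,0,0,0,0,0,0,-0.06,0,0,0,0,0,0,-0.06,0,0,0,0,0,0,-0.06,0,0,0,0,0,0,-0.06,0,0,0,0,0,0,-0.05,0,0,0,0,0,0,-0.04,0,0,0,0,0,0,0,0,0,0,0,0,0,0,0,0,0,0]

```text
t: 5.27
tcp_pos: [0.4326, 0.3003, 0.3095]
tool_rot: [0.169, 0.986, 0.001, 0.001]
force: [-0.2, 0.1, -2.1]
finger_gap: 0.502
gripper_force: 4.8
```

```bash
python3 c.py w2 tongs_grip; python3 -c "
from h import *
go(.463,-.298,.31,0)"
```

```text
tongs_grip [(0.71, [21, 410, 61, 53]), (0.66, [252, 245, 141, 176]), (0.49, [273, 338, 48, 78])]
t 5.37 yaw 70.5 tilt 0.14deg q6 -0.84 tcp [0.4313 0.2997 0.3071] gap 0.502 gf 4.8 F [ 0.1  0.8 -1.9]
TURN rz total 0.0000 (0.0deg, rows>=0.0)  then SHIFT dx 0.0149 dy -0.0259 dz -0.0058 (rows>=0.4)
t 5.37 yaw 70.5 tilt 0.14deg q6 -0.84 tcp [0.4313 0.2997 0.3071] gap 0.502 gf 4.8 F [ 0.1  0.8 -1.9]
TURN rz total 0.1960 (70.5deg, rows>=9.9)  then SHIFT dx -1.1955 dy 0.0633 dz -0.0048 (rows>=14.4)
```

View pics/w2.png

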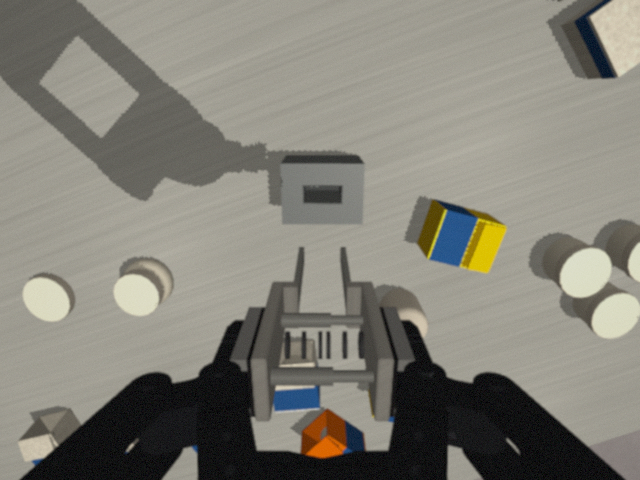

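The tongs hang in the fingers with the jaw tips at about (301,248) and (345,248). The slot of the empty holder is at about (323,194).

```bash
python3 -c "
from h import *
go(.64,.0,.33,90)"
```

```text
t 5.37 yaw 70.5 tilt 0.14deg q6 -0.84 tcp [0.4313 0.2997 0.3071] gap 0.502 gf 4.8 F [ 0.1  0.8 -1.9]
TURN rz total -0.0540 (-19.5deg, rows>=2.7)  then SHIFT dx -0.4172 dy -0.5995 dz -0.0462 (rows>=8.8)
```

Emit:
servo_tool:
  commands: [0,0,0,0,0,-0.018,0,0,0,0,0,0,-0.018,0,0,0,0,0,0,-0.018,0,-0.02,-0.03,-0.006,0,0,0,0,-0.04,-0.057,-0.006,0,0,0,0,-0.045,-0.065,-0.006,0,0,0,0,-0.045,-0.065,-0.006,0,0,0,0,-0.045,-0.065,-0.006,0,0,0,0,-0.045,-0.065,-0.006,0,0,0,0,-0.045,-0.065,-0.006,0,0,0,0,-0.045,-0.065,-0.004,0,0,0,0,-0.045,-0.063,0,0,0,0,0]

```text
t: 6.37
tcp_pos: [0.62, 0.0283, 0.3291]
tool_rot: [0.0, 1.0, 0.0, -0.002]
force: [-0.2, 0.3, -0.1]
finger_gap: 0.501
gripper_force: 4.8
```

Emit:
servo_tool:
  commands: [-0.03,-0.04,0,0,0,0,0,-0.012,-0.02,0,0,0,0,0,0,0,0,0,0,0,0,0,0,0,0,0,0,0]

```text
t: 6.7
tcp_pos: [0.6397, 0.0007, 0.3292]
tool_rot: [0.0, 1.0, 0.001, -0.002]
force: [0.0, -0.2, -1.1]
finger_gap: 0.502
gripper_force: 4.8
```

```bash
cat > d.py <<'E'
import sys
from h import *
go(.46,-.298,.33,107)
s=manip.snapshot("wrist"); save(sys.argv[1],s["img"])
np.save("last.npy",{k:s[k] for k in ("mtx","distortion","world_to_cam")},allow_pickle=True)
for q,z in (("block",.056),("carton1_spot",.05)):
    for d in manip.silhouettes(s,q):
        m=d["pixels"].astype(np.uint8); c=max(cv2.findContours(m,0,2)[0],key=cv2.contourArea)
        w=px2w(s,c.reshape(-1,2),z)[:,:2]; r=cv2.minAreaRect(w.astype(np.float32)*1000)
        print(q,round(d["conf"],2),[round(float(v)) for v in d["box"]],"rect mm",np.round(r[0]),np.round(r[1]),round(r[2],1))
E
python3 d.py w3
```

```text
t 6.70 yaw 90.0 tilt 0.27deg q6 -1.74 tcp [0.6397 0.0007 0.3292] gap 0.502 gf 4.8 F [ 0.  -0.2 -1.1]
TURN rz total -0.0474 (-17.0deg, rows>=2.4)  then SHIFT dx 0.5183 dy -0.4663 dz -0.0011 (rows>=8.4)
block 0.59 [0, 0, 91, 100] rect mm [ 495. -280.] [100.  88.] 16.7
carton1_spot 0.79 [129, 164, 68, 67] rect mm [ 649. -171.] [74. 77.] 89.3
carton1_spot 0.35 [587, 137, 52, 51] rect mm [609. 316.] [69. 49.] 86.0
```

View pics/w3.png

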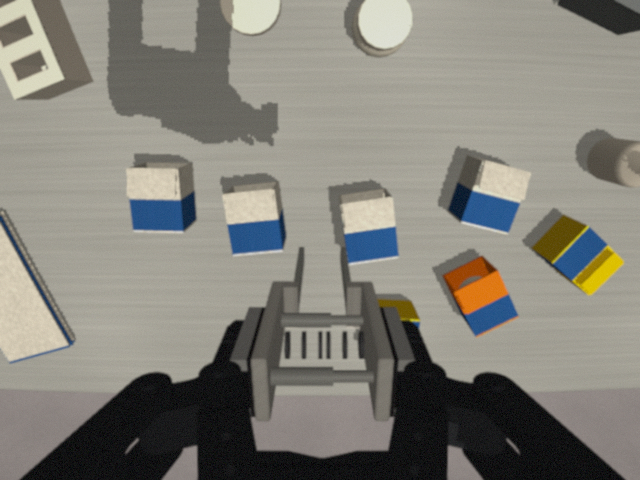

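The wrist view shows the four white cartons centred near (161,199), (254,218), (370,227) and (490,195). All of them have the open end and flap up in the picture, towards the robot. The block is at top left, the jar and lid at the top, and the orange and yellow look-alikes at lower right.

```bash
cat > e.py <<'E'
from h import *
s=np.load('last.npy',allow_pickle=True).item()
i=cv2.imread('pics/w3.png'); hsv=cv2.cvtColor(i,cv2.COLOR_BGR2HSV)
m=cv2.inRange(hsv,(100,120,40),(130,255,255))
o=i.copy()
for c in cv2.findContours(m,0,1)[0]:
    if cv2.contourArea(c)<400: continue
    w=px2w(s,c.reshape(-1,2),.05)[:,:2]; r=cv2.minAreaRect(w.astype(np.float32)*1000)
    print(cv2.boundingRect(c),np.round(r[0],1),np.round(r[1],1),round(r[2],1))
    b=cv2.boxPoints(r)/1000; 
    cv2.polylines(o,[np.round(proj(s,np.c_[b,[.05]*4])*8).astype(int)],True,(0,255,255),1,shift=3)
cv2.imwrite('pics/w3c.png',np.vstack([cv2.resize(o[150:265,120:300],None,fx=2.6,fy=2.6,interpolation=2),cv2.resize(o[150:265,340:520+0],None,fx=2.6,fy=2.6,interpolation=2)]))
E
python3 e.py
```

```text
(464, 296, 53, 39) [790.9 200.7] [31.  56.3] 29.5
(553, 229, 53, 50) [714.7 295.2] [31.  56.6] 52.1
(345, 228, 53, 34) [702.3  54.6] [32.1 55.4] 8.7
(228, 215, 57, 38) [690.1 -70.4] [37.3 59.9] 6.1
(131, 194, 64, 36) [ 667.  -171.3] [37.5 72.4] 5.2
(450, 184, 69, 47) [662.  174.6] [74.1 35.1] 72.7
```

View pics/w3c.png

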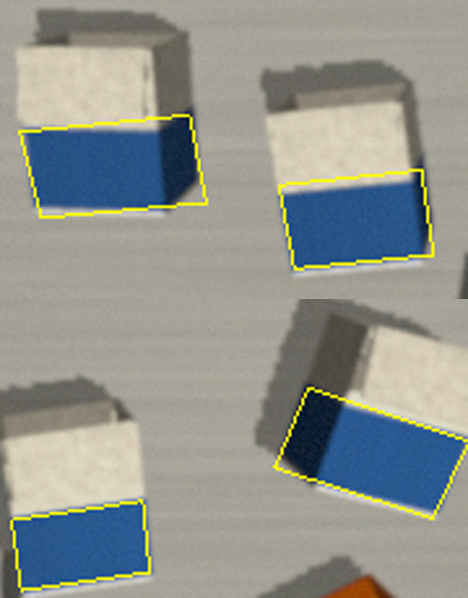

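Crops: the blue top faces are good fiducials, but the yellow fits include the dark side faces, so I'll restrict them to the bright blue.

```bash
sed -i 's/m=cv2.inRange.*/m=cv2.inRange(hsv,(100,120,105),(130,255,255))/; s/<400/<300/' e.py; sed -i "/cv2.imwrite/d" e.py; python3 -c "
import cv2
i=cv2.cvtColor(cv2.imread('pics/w3.png'),cv2.COLOR_BGR2HSV); print(i[212,147],i[205,190],i[240,370],i[240,255],i[240,278],i[205,495],i[200,462])"; python3 e.py
```

```text
[106 184 129] [108 190  63] [106 187 146] [106 183 135] [106 187 139] [105 184 143] [105 255  43]
(465, 296, 52, 39) [790.7 201.2] [31.  55.2] 29.5
(554, 229, 52, 50) [714.2 295.6] [31.  55.4] 52.1
(345, 228, 53, 34) [702.3  54.6] [32.1 55.4] 8.7
(228, 220, 55, 33) [692.9 -72.3] [32.1 55.5] 5.9
(131, 200, 52, 30) [ 668.  -178.7] [55.2 32.2] 88.4
(462, 192, 57, 39) [664.5 182.7] [55.7 32.2] 76.2
```

Emit:
servo_tool:
  commands: [0.02,-0.02,0,0,0,0,0,0.04,-0.04,0,0,0,0,0,0.055,-0.052,0,0,0,0,0,0.055,-0.052,0,0,0,0,0,0.055,-0.052,0,0,0,0,0,0.055,-0.052,0,0,0,0,0,0.055,-0.052,0,0,0,0,0,0.045,-0.052,0,0,0,0,0,0,-0.052,0,0,0,0,0,0,-0.052,0,0,0,0,0,0,-0.052,0,0,0,0,0,0,-0.04,0,0,0,0,0]

```text
t: 7.85
tcp_pos: [0.4507, -0.2841, 0.3318]
tool_rot: [-0.0, 1.0, -0.001, 0.001]
force: [-0.4, 0.9, -1.1]
finger_gap: 0.502
gripper_force: 4.8
```

Emit:
servo_tool:
  commands: [0,-0.02,0,0,0,-0.016,0,0,0,0,0,0,-0.016,0,0,0,0,0,0,-0.015,0,0,0,0,0,0,0,0,0,0,0,0,0,0,0]

```text
t: 8.27
tcp_pos: [0.4509, -0.2924, 0.3314]
tool_rot: [-0.147, 0.989, 0.0, 0.0]
force: [-0.2, 0.1, -1.6]
finger_gap: 0.502
gripper_force: 4.8
```

```bash
python3 d.py w4
```

```text
t 8.27 yaw 106.9 tilt 0.01deg q6 -2.65 tcp [ 0.4509 -0.2924  0.3314] gap 0.502 gf 4.8 F [-0.2  0.1 -1.6]
TURN rz total -0.0004 (-0.1deg, rows>=0.0)  then SHIFT dx -0.0141 dy -0.0160 dz 0.0028 (rows>=0.3)
block 0.56 [280, 120, 56, 143] rect mm [ 463. -305.] [153.  62.] 18.1
carton1_spot 0.81 [335, 329, 35, 62] rect mm [ 633. -203.] [60. 44.] 16.7
```

View pics/w4.png

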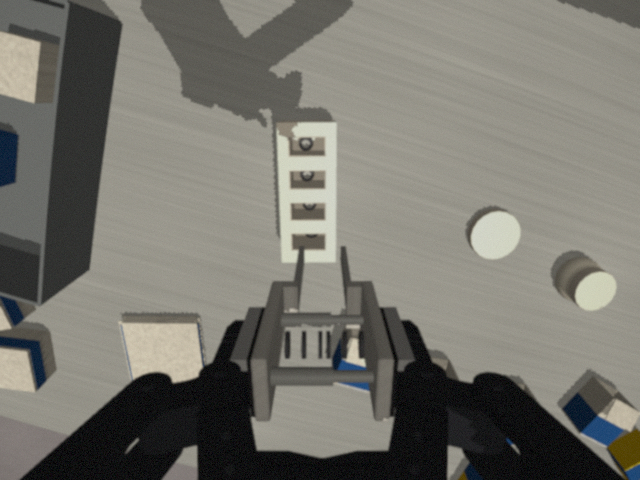

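The wrist view shows the block top from about (278,122) to (337,262). There are heads in all four pockets, near (306,145), (307,176), (309,206) and (311,236).

```bash
cat > f.py <<'E'
from h import *
s=np.load('last.npy',allow_pickle=True).item()
i=cv2.imread('pics/w4.png'); g=cv2.GaussianBlur(i,(3,3),0).min(2)[110:275,265:350]
print(np.sort(g.ravel())[::1500])
# fit pocket holes + outline by template edge: dark holes in bright top
m=(g>170).astype(np.uint8); cs,h=cv2.findContours(m,cv2.RETR_CCOMP,1)
k=max(range(len(cs)),key=lambda j:cv2.contourArea(cs[j]))
def rep(c):
    w=px2w(s,c.reshape(-1,2)+[265,110],.056)[:,:2]; r=cv2.minAreaRect(w.astype(np.float32)*1000); print(cv2.boundingRect(c),np.round(r[0],1),np.round(r[1],1),round(r[2],1)); return r
rep(cs[k]); P=[]
for j,c in enumerate(cs):
    if h[0][j][3]==k and cv2.contourArea(c)>100: P.append(rep(c)[0])
# jaw tips check
st=manip.sense(); z=st["tcp_pos"][2]-.0787
print(px2w(s,[(301,249),(345,249)],z).round(4),st["tcp_pos"])
E
python3 f.py
```

```text
[ 53  87 109 138 142 145 164 192 195 198]
(13, 13, 59, 140) [ 463.7 -304.8] [148.6  59.7] 16.8
(24, 91, 38, 21) [ 479.3 -300.5] [21.9 39.5] 16.9
(23, 59, 39, 22) [ 447.1 -310.4] [21.9 39.6] 16.8
[[ 0.4509 -0.3055  0.2526]
 [ 0.4435 -0.2811  0.2526]] [ 0.450975   -0.29296534  0.33130682]
```

```bash
python3 - <<'E'
from h import *
s=np.load('last.npy',allow_pickle=True).item()
i=cv2.imread('pics/w4.png')
C=np.array([.4634,-.3051]); a=np.radians(16.8); A=np.array([[np.cos(a),-np.sin(a)],[np.sin(a),np.cos(a)]])
print([(C+A@[x,0]).round(4).tolist() for x in (-.051,-.017,.017,.051)])
o=cv2.resize(i[110:270,265:350],None,fx=5,fy=5,interpolation=2); o=cv2.convertScaleAbs(o,alpha=1.2); L=[]
t=np.linspace(0,2*np.pi,40)
for x in (-.051,-.017,.017,.051):
    p=C+A@[x,0]
    q=proj(s,np.c_[p[0]+.008*np.cos(t),p[1]+.008*np.sin(t),[.02]*40]); cv2.polylines(o,[np.round((q-[265,110]+.5)*5*8).astype(int)],True,(0,0,255),1,shift=3)
    r=(C+(A@(np.array([[-9,-18],[9,-18],[9,18],[-9,18]]).T/1000+[[x],[0]])).T); q=proj(s,np.c_[r,[.056]*4]); cv2.polylines(o,[np.round((q-[265,110]+.5)*5*8).astype(int)],True,(0,255,0),1,shift=3)
o=cv2.hconcat([o[:400],o[400:]]);cv2.imwrite("pics/w4c.png",o[:600,:800]); print(o.shape)
E
```

```text
[[0.4146, -0.3198], [0.4471, -0.31], [0.4797, -0.3002], [0.5122, -0.2904]]
(400, 850, 3)
```

View pics/w4c.png

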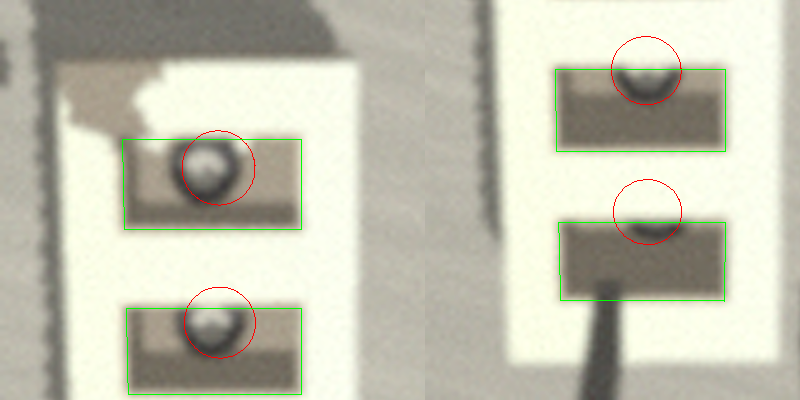

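The fit matches the pockets. Against the pocket centres, the heads sit about -3, -2, 0 and +2 mm along the squeeze axis, so I'll correct for that. I start with the far pocket.

```bash
python3 -c "
from h import *
go(.5116,-.2885,.0877,106.8)"
```

```text
t 8.42 yaw 106.9 tilt 0.02deg q6 -2.65 tcp [ 0.451  -0.293   0.3313] gap 0.503 gf 4.8 F [-1.  -0.5 -1.2]
TURN rz total 0.0003 (0.1deg, rows>=0.0)  then SHIFT dx -0.1186 dy -0.0264 dz 0.4872 (rows>=6.0)
```

Emit:
servo_tool:
  commands: [-0.04,-0.009,0,0,0,0,0,-0.04,-0.009,0,0,0,0,0,-0.0386,-0.0084,0.04,0,0,0,0,0,0,0.06,0,0,0,0,0,0,0.07,0,0,0,0,0,0,0.07,0,0,0,0,0,0,0.05,0,0,0,0,0,0,0.03,0,0,0,0,0,0,0,0,0,0,0,0,0,0,0,0,0,0]

```text
t: 9.25
tcp_pos: [0.5113, -0.2887, 0.1705]
tool_rot: [-0.147, 0.989, 0.001, -0.001]
force: [0.0, 0.5, -0.4]
finger_gap: 0.501
gripper_force: 4.8
```

```bash
python3 -c "
from h import *
go(.5116,-.2885,.0877,106.8)"
```

```text
t 9.25 yaw 106.9 tilt 0.10deg q6 -2.57 tcp [ 0.5113 -0.2887  0.1705] gap 0.501 gf 4.8 F [ 0.   0.5 -0.4]
TURN rz total 0.0003 (0.1deg, rows>=0.0)  then SHIFT dx -0.0008 dy 0.0001 dz 0.1657 (rows>=2.0)
```

Well aligned. Descend, squeeze, then lift.

Emit:
servo_tool:
  commands: [0,0,0.02,0,0,0,0,0,0,0.03,0,0,0,0,0,0,0.03,0,0,0,0,0,0,0.03,0,0,0,0,0,0,0.025,0,0,0,0,0,0,0.018,0,0,0,0,0,0,0.0127,0,0,0,0,0,0,0,0,0,0,0,0,0,0,0,0,0,0]

```text
t: 10.0
tcp_pos: [0.5118, -0.2895, 0.0886]
tool_rot: [-0.147, 0.989, -0.0, 0.0]
force: [-0.3, 0.6, -0.3]
finger_gap: 0.498
gripper_force: 4.8
```

Emit:
servo_tool:
  commands: [0,0,0,0,0,0,-0.1,0,0,0,0,0,0,-0.2,0,0,0,0,0,0,-1,0,0,0,0,0,0,-1,0,0,0,0,0,0,-1,0,0,0,0,0,0,-1]
  force: 30

```text
t: 10.5
tcp_pos: [0.5121, -0.2898, 0.0893]
tool_rot: [-0.147, 0.989, -0.001, 0.001]
force: [-0.5, -0.1, 6.3]
finger_gap: 0.427
gripper_force: 30.0
```

Emit:
servo_tool:
  commands: [0,0,-0.01,0,0,0,-1,0,0,-0.02,0,0,0,-1,0,0,-0.03,0,0,0,-1,0,0,-0.04,0,0,0,-1,0,0,-0.05,0,0,0,-1,0,0,-0.05,0,0,0,-1,0,0,-0.04,0,0,0,-1,0,0,-0.02,0,0,0,-1,0,0,0,0,0,0,-1]

```text
t: 11.25
tcp_pos: [0.5125, -0.29, 0.221]
tool_rot: [-0.147, 0.989, -0.002, 0.002]
force: [0.1, -0.1, -1.1]
finger_gap: 0.423
gripper_force: 30.3
```

```bash
python3 c.py w5 head1_center; python3 -c "
import cv2
i=cv2.imread('pics/w5.png')[100:400,150:490]; cv2.imwrite('pics/w5c.png',cv2.resize(i,None,fx=2,fy=2))
from h import *
go(.590,-.1765,.2,88.4)
"
```

```text
head1_center [(0.87, [313, 69, 19, 19])]
t 11.35 yaw 106.9 tilt 0.06deg q6 -2.57 tcp [ 0.5109 -0.2888  0.2178] gap 0.420 gf 30.3 F [-0.7  0.1 -1.5]
TURN rz total 0.0000 (0.0deg, rows>=0.0)  then SHIFT dx -0.1626 dy 1.1605 dz -0.1835 (rows>=14.2)
t 11.35 yaw 106.9 tilt 0.06deg q6 -2.57 tcp [ 0.5109 -0.2888  0.2178] gap 0.420 gf 30.3 F [-0.7  0.1 -1.5]
TURN rz total 0.0514 (18.5deg, rows>=2.6)  then SHIFT dx -0.1519 dy 0.2288 dz 0.0356 (rows>=3.3)
```

View pics/w5c.png

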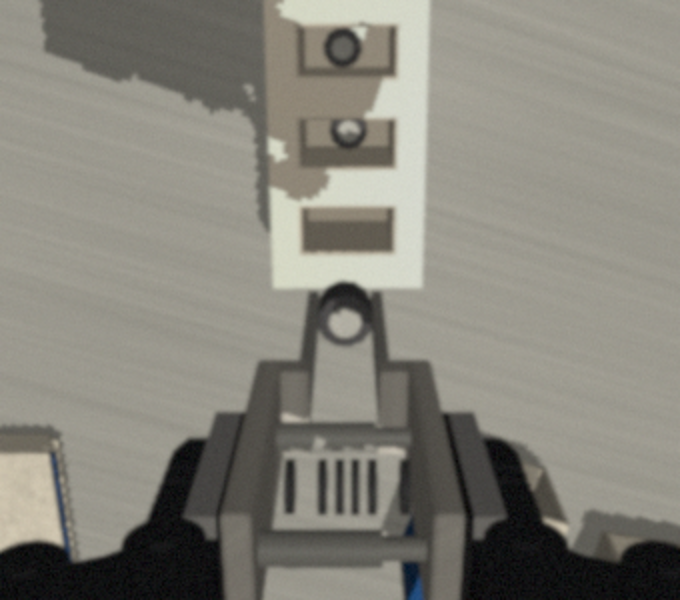

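The head is gripped near the jaw tips (crop about (345,315)), and its pocket is empty. I'll carry it to the nearest carton (D).

Emit:
servo_tool:
  commands: [0,0,0,0,0,0.0171,-1,0,0,0,0,0,0.0171,-1,0,0,0,0,0,0.0172,-1,-0.02,0.03,0,0,0,0,-1,-0.035,0.05,0.01,0,0,0,-1,-0.035,0.055,0.02,0,0,0,-1,-0.035,0.055,0.02,0,0,0,-1,-0.02,0.03,0.03,0,0,0,-1,-0.007,0.009,0.03,0,0,0,-1,0,0,0.03,0,0,0,-1,0,0,0,0,0,0,-1,0,0,0,0,0,0,-1]

```text
t: 12.35
tcp_pos: [0.5889, -0.176, 0.1457]
tool_rot: [0.014, 1.0, 0.001, -0.003]
force: [-0.6, -0.6, -1.2]
finger_gap: 0.424
gripper_force: 30.3
```

```bash
python3 -c "
from h import *
go(.590,-.1765,.0842,88.4)
"
```

```text
t 12.35 yaw 88.4 tilt 0.34deg q6 -2.01 tcp [ 0.5889 -0.176   0.1457] gap 0.424 gf 30.3 F [-0.6 -0.6 -1.2]
TURN rz total 0.0000 (0.0deg, rows>=0.0)  then SHIFT dx -0.0029 dy -0.0013 dz 0.1229 (rows>=1.5)
```

Emit:
servo_tool:
  commands: [-0.002,-0.001,0.02,0,0,0,-1,0,0,0.025,0,0,0,-1,0,0,0.025,0,0,0,-1,0,0,0.02,0,0,0,-1,0,0,0.016,0,0,0,-1,0,0,0.01,0,0,0,-1,0,0,0.005,0,0,0,-1,0,0,0,0,0,0,-1,0,0,0,0,0,0,-1]

```text
t: 13.1
tcp_pos: [0.5919, -0.1776, 0.088]
tool_rot: [0.014, 1.0, -0.0, 0.0]
force: [-0.3, -0.1, -1.0]
finger_gap: 0.424
gripper_force: 30.3
```

```bash
python3 -c "
from h import *
go(.590,-.1765,.0842,88.4)
"
```

```text
t 13.10 yaw 88.4 tilt 0.04deg q6 -2.01 tcp [ 0.5919 -0.1776  0.088 ] gap 0.424 gf 30.3 F [-0.3 -0.1 -1. ]
TURN rz total 0.0000 (0.0deg, rows>=0.0)  then SHIFT dx 0.0038 dy 0.0020 dz 0.0076 (rows>=0.1)
```

Emit:
servo_tool:
  commands: [0.002,0.001,0.003,0,0,0,-1,0,0,0.003,0,0,0,-1,0,0,0,0,0,0,-1]

```text
t: 13.35
tcp_pos: [0.5905, -0.1768, 0.0848]
tool_rot: [0.014, 1.0, -0.0, 0.0]
force: [0.6, 0.6, -1.0]
finger_gap: 0.424
gripper_force: 30.3
```

Emit:
servo_tool:
  commands: [0,0,0.002,0,0,0,-1,0,0,0,0,0,0,-1,0,0,0,0,0,0,-1]

```text
t: 13.6
tcp_pos: [0.5906, -0.1768, 0.0838]
tool_rot: [0.014, 1.0, -0.0, 0.0]
force: [-0.1, 0.7, -1.4]
finger_gap: 0.422
gripper_force: 30.3
```

Emit:
servo_tool:
  commands: [0,0,0.003,0,0,0,-1,0,0,0,0,0,0,-1,0,0,0,0,0,0,-1]

```text
t: 13.85
tcp_pos: [0.5908, -0.177, 0.0833]
tool_rot: [0.014, 1.0, -0.0, 0.0]
force: [-0.9, 1.0, 5.2]
finger_gap: 0.422
gripper_force: 30.7
```

Emit:
servo_tool:
  commands: [0,0,0.002,0,0,0,-1,0,0,0,0,0,0,-1,0,0,0,0,0,0,-1]

```text
t: 14.1
tcp_pos: [0.5909, -0.1769, 0.0832]
tool_rot: [0.014, 1.0, -0.0, 0.0]
force: [-2.4, 1.4, 11.3]
finger_gap: 0.426
gripper_force: 31.0
```

Emit:
servo_tool:
  commands: [0,0,-0.003,0,0,0,-1,0,0,0,0,0,0,-0.15,0,0,0,0,0,0,-0.1,0,0,0,0,0,0,-0.05,0,0,0,0,0,0,0,0,0,0,0,0,0,0,0,0,-0.005,0,0,0,0,0,0,-0.01,0,0,0,0,0,0,-0.02,0,0,0,0,0,0,-0.04,0,0,0,0,0,0,-0.06,0,0,0,0,0,0,-0.06,0,0,0,0]
  force: 30

```text
t: 15.1
tcp_pos: [0.59, -0.1766, 0.1813]
tool_rot: [0.014, 1.0, 0.0, -0.001]
force: [0.8, -0.6, 0.1]
finger_gap: 0.501
gripper_force: 4.8
```

Emit:
servo_tool:
  commands: [0,0,-0.05,0,0,0,0,0,0,0,0,0,0,0,0,0,0,0,0,0,0]

```text
t: 15.35
tcp_pos: [0.5917, -0.1774, 0.2081]
tool_rot: [0.014, 1.0, -0.001, 0.002]
force: [-0.2, -0.2, -1.3]
finger_gap: 0.499
gripper_force: 4.8
```

```bash
cat > g.py <<'E'
# carton fits + head positions from the wrist camera; block bearings
import sys
from h import *
s=manip.snapshot(sys.argv[1]); save(sys.argv[2],s["img"])
np.save("last.npy",{k:s[k] for k in ("mtx","distortion","world_to_cam")},allow_pickle=True)
hsv=cv2.cvtColor(s["img"],cv2.COLOR_RGB2HSV); m=cv2.inRange(hsv,(100,120,105),(130,255,255)); S=[]
for c in cv2.findContours(m,0,1)[0]:
    if cv2.contourArea(c)<100: continue
    r=cv2.minAreaRect(px2w(s,c.reshape(-1,2),.05)[:,:2].astype(np.float32)*1000)
    (w,h),a=r[1],r[2]; a=a+90 if w>h else a; a=(a+90)%180-90
    d=np.array([np.cos(np.radians(a)),np.sin(np.radians(a))]); p=np.array(r[0])-78*d
    print("blue",np.round(r[0]),np.round(r[1],1),"axis %.1f spot"%a,p.round(1)); S.append((p,d))
for d in manip.look_for(s,"head1_center"):
    b=d["box"]; w=px2w(s,(b[0]+b[2]/2-.5,b[1]+b[3]/2-.5),.007)[0,:2]*1000
    print("head",round(d["conf"],2),np.round(b),w.round(1),[(((w-p)@e).round(1),float(np.cross(e,w-p).round(1))) for p,e in S if np.linalg.norm(w-p)<60])
E
python3 g.py wrist w6 2>/dev/null; python3 -c "
from h import *
go(.4797,-.3002,.19,106.8)
"
```

```text
blue [813.  86.] [54.6 32.1] axis -3.2 spot [735.3  90.7]
blue [702.  54.] [32.1 55.3] axis 8.3 spot [624.8  43.1]
blue [693. -74.] [32.1 54.7] axis 6.0 spot [615.2 -81.8]
blue [ 663. -180.] [36.7 24. ] axis -1.5 spot [ 585.5 -177.9]
t 15.45 yaw 88.4 tilt 0.08deg q6 -2.01 tcp [ 0.5898 -0.1765  0.2049] gap 0.499 gf 4.8 F [-0.7  0.3 -1. ]
TURN rz total -0.0511 (-18.4deg, rows>=2.6)  then SHIFT dx 0.2823 dy -0.1733 dz 0.0299 (rows>=4.0)
```

View pics/w6.png

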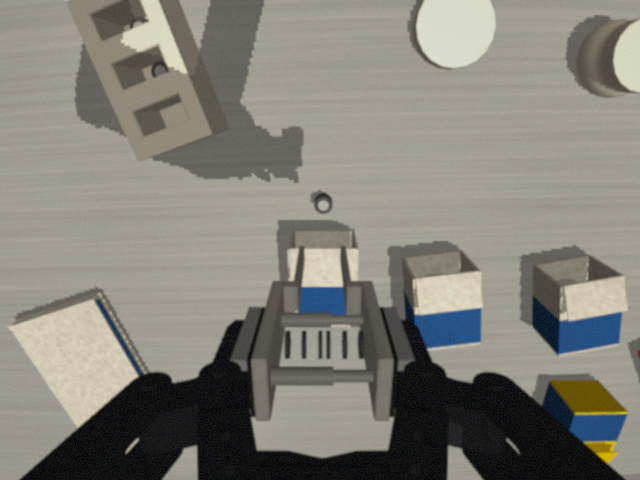

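The head stands upright at (322,203), on the centre line in front of carton D's open end (edge at row ~232). Next is pocket 3.

Emit:
servo_tool:
  commands: [0.02,-0.015,0,0,0,0,0,0.035,-0.02,0,0,0,0,0,0.05,-0.03,0,0,0,0,0,0.05,-0.03,0,0,0,0,0,0.05,-0.03,0,0,0,0,0,0.04,-0.03,0,0,0,0,0,0.01,-0.09,0,0,0,0,0,0,0,0,0,0,-0.0171,0,0,0,0,0,0,-0.017,0,0,0,0,0,0,-0.017,0,0,0,0,0,0,0,0,0,0,0,0,0,0,0]

```text
t: 16.45
tcp_pos: [0.459, -0.2919, 0.2041]
tool_rot: [-0.145, 0.99, 0.001, -0.001]
force: [0.4, -0.1, -0.4]
finger_gap: 0.502
gripper_force: 4.8
```

```bash
python3 -c "
from h import *
s=np.load('last.npy',allow_pickle=True).item(); print(px2w(s,[(322,203)],.010))
go(.4797,-.3002,.0877,106.8)
"
```

```text
[[ 0.59019468 -0.17808915  0.01      ]]
t 16.45 yaw 106.6 tilt 0.17deg q6 -2.63 tcp [ 0.459  -0.2919  0.2041] gap 0.502 gf 4.8 F [ 0.4 -0.1 -0.4]
TURN rz total -0.0005 (-0.2deg, rows>=0.0)  then SHIFT dx -0.0353 dy -0.0284 dz 0.2326 (rows>=2.8)
```

Emit:
servo_tool:
  commands: [-0.0177,-0.0142,0,0,0,-0.0005,0,-0.0176,-0.0142,0,0,0,0,0,0,0,0.04,0,0,0,0,0,0,0.03,0,0,0,0,0,0,0.01,0,0,0,0,0,0,0,0,0,0,0,0,0,0,0,0,0,0]

```text
t: 17.03
tcp_pos: [0.481, -0.3005, 0.165]
tool_rot: [-0.147, 0.989, 0.0, -0.0]
force: [-0.2, 0.1, -0.1]
finger_gap: 0.498
gripper_force: 4.8
```

```bash
python3 -c "
from h import *
go(.4797,-.3002,.0877,106.8)
"
```

```text
t 17.03 yaw 106.9 tilt 0.05deg q6 -2.62 tcp [ 0.481  -0.3005  0.165 ] gap 0.498 gf 4.8 F [-0.2  0.1 -0.1]
TURN rz total 0.0004 (0.1deg, rows>=0.0)  then SHIFT dx 0.0023 dy 0.0012 dz 0.1546 (rows>=1.9)
```

Emit:
servo_tool:
  commands: [0.0015,0.001,0.02,0,0,0,0,0,0,0.03,0,0,0,0,0,0,0.03,0,0,0,0,0,0,0.03,0,0,0,0,0,0,0.022,0,0,0,0,0,0,0.015,0,0,0,0,0,0,0.007,0,0,0,0,0,0,0,0,0,0,0,0,0,0,0,0,0,0]

```text
t: 17.78
tcp_pos: [0.4807, -0.3007, 0.0885]
tool_rot: [-0.148, 0.989, -0.0, 0.0]
force: [-0.8, 0.5, -0.9]
finger_gap: 0.503
gripper_force: 4.8
```

Emit:
servo_tool:
  commands: [0,0,0,0,0,0,-0.1,0,0,0,0,0,0,-0.2,0,0,0,0,0,0,-1,0,0,0,0,0,0,-1,0,0,0,0,0,0,-1,0,0,0,0,0,0,-1]
  force: 30

```text
t: 18.28
tcp_pos: [0.4809, -0.3009, 0.0891]
tool_rot: [-0.148, 0.989, -0.001, 0.001]
force: [0.0, -0.2, 5.7]
finger_gap: 0.428
gripper_force: 30.0
```

Emit:
servo_tool:
  commands: [0,0,-0.01,0,0,0,-1,0,0,-0.02,0,0,0,-1,0,0,-0.03,0,0,0,-1,0,0,-0.04,0,0,0,-1,0,0,-0.05,0,0,0,-1,0,0,-0.05,0,0,0,-1,0,0,-0.02,0,0,0,-1,0,0,0,0,0,0,-1]

```text
t: 18.95
tcp_pos: [0.4816, -0.3015, 0.2011]
tool_rot: [-0.148, 0.989, -0.002, 0.002]
force: [0.5, -0.8, -2.6]
finger_gap: 0.423
gripper_force: 30.2
```

```bash
python3 -c "
from h import *
go(.6153,-.0810,.2,96)
"
```

```text
t 18.95 yaw 107.0 tilt 0.35deg q6 -2.62 tcp [ 0.4816 -0.3015  0.2011] gap 0.423 gf 30.2 F [ 0.5 -0.8 -2.6]
TURN rz total 0.0305 (11.0deg, rows>=1.5)  then SHIFT dx -0.3119 dy 0.4106 dz 0.0016 (rows>=6.2)
```

Emit:
servo_tool:
  commands: [0,0,0,0,0,0.0155,-1,0,0,0,0,0,0.015,-1,-0.03,0.04,0,0,0,0,-1,-0.045,0.06,0,0,0,0,-1,-0.05,0.066,0,0,0,0,-1,-0.05,0.066,0,0,0,0,-1,-0.05,0.066,0,0,0,0,-1,-0.05,0.066,0,0,0,0,-1,-0.028,0.0366,0.02,0,0,0,-1,-0.009,0.01,0.04,0,0,0,-1,0,0,0.04,0,0,0,-1,0,0,0,0,0,0,-1]

```text
t: 19.95
tcp_pos: [0.6102, -0.0776, 0.1425]
tool_rot: [-0.053, 0.999, 0.002, -0.006]
force: [-1.5, 0.4, -1.6]
finger_gap: 0.427
gripper_force: 30.4
```

```bash
python3 g.py wrist w7 2>/dev/null; python3 -c "
from h import *
go(.6153,-.0810,.0832,96)
"
```

```text
blue [691.  71.] [41.1 20. ] axis -32.4 spot [625.5 113.1]
blue [686. -69.] [18.3 47.2] axis 5.8 spot [608.8 -77.3]
blue [ 667. -179.] [55.8 33.1] axis -1.3 spot [ 589.5 -177. ]
head 0.28 [510.   0. 126. 101.] [472.1  71.6] []
t 20.05 yaw 96.0 tilt 0.29deg q6 -1.99 tcp [ 0.6125 -0.0794  0.1462] gap 0.425 gf 30.4 F [ 0.1 -0.2 -0.7]
TURN rz total 0.0000 (0.0deg, rows>=0.0)  then SHIFT dx -0.0058 dy -0.0039 dz 0.1260 (rows>=1.5)
```

Emit:
servo_tool:
  commands: [-0.004,-0.002,0.02,0,0,0,-1,0,0,0.025,0,0,0,-1,0,0,0.025,0,0,0,-1,0,0,0.02,0,0,0,-1,0,0,0.016,0,0,0,-1,0,0,0.01,0,0,0,-1,0,0,0.005,0,0,0,-1,0,0,0,0,0,0,-1,0,0,0,0,0,0,-1]

```text
t: 20.8
tcp_pos: [0.6164, -0.0808, 0.0879]
tool_rot: [-0.052, 0.999, -0.0, 0.0]
force: [0.2, -0.7, -0.2]
finger_gap: 0.421
gripper_force: 30.4
```

```bash
python3 -c "
from h import *
go(.6153,-.0810,.0832,96)
"
```

```text
t 20.80 yaw 96.0 tilt 0.03deg q6 -1.99 tcp [ 0.6164 -0.0808  0.0879] gap 0.421 gf 30.4 F [ 0.2 -0.7 -0.2]
TURN rz total 0.0000 (0.0deg, rows>=0.0)  then SHIFT dx 0.0023 dy -0.0002 dz 0.0094 (rows>=0.1)
```

Emit:
servo_tool:
  commands: [0.002,0,0.004,0,0,0,-1,0,0,0.004,0,0,0,-1,0,0,0,0,0,0,-1,0,0,0,0,0,0,-1]

```text
t: 21.13
tcp_pos: [0.6151, -0.0808, 0.0838]
tool_rot: [-0.052, 0.999, -0.0, 0.0]
force: [0.4, -0.5, -1.2]
finger_gap: 0.424
gripper_force: 30.4
```

Emit:
servo_tool:
  commands: [0,0,0.002,0,0,0,-1,0,0,0,0,0,0,-1,0,0,0,0,0,0,-1]

```text
t: 21.38
tcp_pos: [0.6154, -0.0808, 0.0832]
tool_rot: [-0.052, 0.999, -0.0, 0.0]
force: [-1.5, 0.5, 2.2]
finger_gap: 0.425
gripper_force: 30.5
```

Light contact. Release, lift straight up, and check with a picture.

Emit:
servo_tool:
  commands: [0,0,0,0,0,0,-1,0,0,0,0,0,0,-0.15,0,0,0,0,0,0,-0.1,0,0,0,0,0,0,-0.05,0,0,0,0,0,0,0,0,0,0,0,0,0,0,0,0,-0.005,0,0,0,0,0,0,-0.01,0,0,0,0,0,0,-0.02,0,0,0,0,0,0,-0.04,0,0,0,0,0,0,-0.06,0,0,0,0,0,0,-0.06,0,0,0,0]
  force: 30

```text
t: 22.38
tcp_pos: [0.6146, -0.0806, 0.1813]
tool_rot: [-0.052, 0.999, 0.0, -0.001]
force: [-0.9, 0.4, -0.9]
finger_gap: 0.501
gripper_force: 4.8
```

Emit:
servo_tool:
  commands: [0,0,-0.05,0,0,0,0,0,0,0,0,0,0,0,0,0,0,0,0,0,0]

```text
t: 22.63
tcp_pos: [0.6164, -0.0811, 0.2081]
tool_rot: [-0.052, 0.999, -0.001, 0.003]
force: [-0.6, -0.5, -1.9]
finger_gap: 0.505
gripper_force: 4.8
```

```bash
python3 g.py wrist w8 2>/dev/null; python3 -c "
from h import *
go(.4477,-.3119,.19,106.8)
"
```

```text
blue [793. 202.] [29.  58.1] axis 22.3 spot [720.4 172.1]
blue [702.  54.] [32.  55.4] axis 8.6 spot [625.2  42.8]
blue [688. -74.] [23.1 36.8] axis 6.1 spot [610.7 -82.4]
blue [664. 183.] [56.  32.9] axis -13.5 spot [588.4 201. ]
blue [ 668. -179.] [55.1 32.7] axis -1.6 spot [ 589.6 -176.5]
t 22.73 yaw 96.0 tilt 0.08deg q6 -1.99 tcp [ 0.6143 -0.0805  0.2049] gap 0.501 gf 4.8 F [-0.7  0.  -1.7]
TURN rz total -0.0300 (-10.8deg, rows>=1.5)  then SHIFT dx 0.4527 dy -0.3467 dz 0.0300 (rows>=6.8)
```

Emit:
servo_tool:
  commands: [0,0,0,0,0,-0.015,0,0,0,0,0,0,-0.015,0,0.03,-0.02,0,0,0,0,0,0.05,-0.04,0,0,0,0,0,0.06,-0.046,0,0,0,0,0,0.06,-0.046,0,0,0,0,0,0.06,-0.046,0,0,0,0,0,0.06,-0.046,0,0,0,0,0,0.06,-0.046,0,0,0,0,0,0.045,-0.036,0,0,0,0,0,0.0277,-0.0207,0,0,0,0,0,0,0,0,0,0,0,0]

```text
t: 23.73
tcp_pos: [0.4458, -0.3147, 0.2036]
tool_rot: [-0.144, 0.99, 0.001, -0.001]
force: [0.7, -0.4, -1.2]
finger_gap: 0.504
gripper_force: 4.8
```

Emit:
servo_tool:
  commands: [0,0,0.03,0,0,0,0,0,0,0.03,0,0,0,0,0,0,0,0,0,0,0,0,0,0,0,0,0,0]

```text
t: 24.07
tcp_pos: [0.4479, -0.3106, 0.1737]
tool_rot: [-0.146, 0.989, 0.002, -0.001]
force: [-0.4, -0.2, -0.2]
finger_gap: 0.497
gripper_force: 4.8
```

```bash
python3 -c "
from h import *
go(.4480,-.3121,.0877,106.8)
"
```

```text
t 24.07 yaw 106.8 tilt 0.27deg q6 -2.68 tcp [ 0.4479 -0.3106  0.1737] gap 0.497 gf 4.8 F [-0.4 -0.2 -0.2]
TURN rz total 0.0001 (0.0deg, rows>=0.0)  then SHIFT dx 0.0004 dy -0.0037 dz 0.1719 (rows>=2.1)
```

Emit:
servo_tool:
  commands: [0,-0.0025,0.02,0,0,0,0,0,0,0.03,0,0,0,0,0,0,0,0,0,0,0,0,0,0,0,0,0,0]

```text
t: 24.4
tcp_pos: [0.4488, -0.3128, 0.1497]
tool_rot: [-0.146, 0.989, 0.001, -0.0]
force: [0.7, -0.6, -1.5]
finger_gap: 0.501
gripper_force: 4.8
```

```bash
python3 -c "
from h import *
go(.4480,-.3121,.0877,106.8)
"
```

```text
t 24.40 yaw 106.8 tilt 0.09deg q6 -2.68 tcp [ 0.4488 -0.3128  0.1497] gap 0.501 gf 4.8 F [ 0.7 -0.6 -1.5]
TURN rz total 0.0001 (0.0deg, rows>=0.0)  then SHIFT dx 0.0011 dy 0.0016 dz 0.1241 (rows>=1.5)
```

Emit:
servo_tool:
  commands: [0.001,0.0012,0.02,0,0,0,0,0,0,0.025,0,0,0,0,0,0,0.025,0,0,0,0,0,0,0.022,0,0,0,0,0,0,0.015,0,0,0,0,0,0,0.011,0,0,0,0,0,0,0.005,0,0,0,0,0,0,0,0,0,0,0,0,0,0,0,0,0,0]

```text
t: 25.15
tcp_pos: [0.4485, -0.3131, 0.0889]
tool_rot: [-0.146, 0.989, -0.0, 0.0]
force: [-0.8, -0.2, -0.2]
finger_gap: 0.497
gripper_force: 4.8
```

Emit:
servo_tool:
  commands: [0,0,0,0,0,0,-0.1,0,0,0,0,0,0,-0.2,0,0,0,0,0,0,-1,0,0,0,0,0,0,-1,0,0,0,0,0,0,-1,0,0,0,0,0,0,-1]
  force: 30

```text
t: 25.65
tcp_pos: [0.4486, -0.3133, 0.0894]
tool_rot: [-0.146, 0.989, -0.001, 0.0]
force: [-0.3, 0.2, 5.1]
finger_gap: 0.426
gripper_force: 30.0
```

Emit:
servo_tool:
  commands: [0,0,-0.01,0,0,0,-1,0,0,-0.02,0,0,0,-1,0,0,-0.03,0,0,0,-1,0,0,-0.04,0,0,0,-1,0,0,-0.05,0,0,0,-1,0,0,-0.05,0,0,0,-1,0,0,-0.02,0,0,0,-1,0,0,0,0,0,0,-1]

```text
t: 26.32
tcp_pos: [0.4495, -0.3141, 0.2016]
tool_rot: [-0.146, 0.989, -0.003, 0.002]
force: [-0.6, 0.5, -0.9]
finger_gap: 0.421
gripper_force: 30.2
```

```bash
python3 -c "
from h import *
go(.625,.0428,.2,98.5)
"
```

```text
t 26.32 yaw 106.8 tilt 0.36deg q6 -2.68 tcp [ 0.4495 -0.3141  0.2016] gap 0.421 gf 30.2 F [-0.6  0.5 -0.9]
TURN rz total 0.0231 (8.3deg, rows>=1.2)  then SHIFT dx -0.4527 dy 0.6542 dz 0.0014 (rows>=9.5)
```

Emit:
servo_tool:
  commands: [0,0,0,0,0,0.0116,-1,0,0,0,0,0,0.0115,-1,-0.02,0.03,0,0,0,0,-1,-0.04,0.06,0,0,0,0,-1,-0.045,0.065,0,0,0,0,-1,-0.045,0.065,0,0,0,0,-1,-0.045,0.065,0,0,0,0,-1,-0.045,0.065,0,0,0,0,-1,-0.045,0.065,0,0,0,0,-1,-0.045,0.065,0,0,0,0,-1,-0.045,0.065,0,0,0,0,-1,-0.04,0.055,0,0,0,0,-1]

```text
t: 27.32
tcp_pos: [0.6087, 0.0172, 0.1967]
tool_rot: [-0.074, 0.997, 0.001, -0.002]
force: [-0.6, -0.9, -1.6]
finger_gap: 0.426
gripper_force: 30.2
```

Emit:
servo_tool:
  commands: [-0.025,0.036,0.02,0,0,0,-1,-0.01,0.014,0.03,0,0,0,-1,0,0,0.04,0,0,0,-1,0,0,0.02,0,0,0,-1,0,0,0,0,0,0,-1,0,0,0,0,0,0,-1,0,0,0,0,0,0,-1]

```text
t: 27.9
tcp_pos: [0.6231, 0.0411, 0.1439]
tool_rot: [-0.074, 0.997, -0.0, 0.0]
force: [0.0, -0.1, -0.6]
finger_gap: 0.423
gripper_force: 30.3
```

```bash
python3 g.py top t1 2>/dev/null; python3 -c "
from h import *
go(.6250,.0428,.0832,98.5)
"
```

```text
t 28.00 yaw 98.4 tilt 0.12deg q6 -1.83 tcp [0.6235 0.041  0.1448] gap 0.420 gf 30.3 F [ 0.2  0.7 -1.1]
TURN rz total -0.0002 (-0.1deg, rows>=0.0)  then SHIFT dx -0.0032 dy 0.0031 dz 0.1231 (rows>=1.5)
```

Emit:
servo_tool:
  commands: [-0.003,0.003,0.02,0,0,0,-1,0,0,0.025,0,0,0,-1,0,0,0.025,0,0,0,-1,0,0,0.02,0,0,0,-1,0,0,0.015,0,0,0,-1,0,0,0.01,0,0,0,-1,0,0,0.005,0,0,0,-1,0,0,0.003,0,0,0,-1,0,0,0,0,0,0,-1,0,0,0,0,0,0,-1]

```text
t: 28.83
tcp_pos: [0.6246, 0.0434, 0.0825]
tool_rot: [-0.074, 0.997, -0.0, 0.001]
force: [-0.1, -0.9, -0.7]
finger_gap: 0.422
gripper_force: 31.7
```

```bash
python3 -c "
from h import *
go(.6250,.0428,.0832,98.5)
"
```

```text
t 28.83 yaw 98.5 tilt 0.08deg q6 -1.83 tcp [0.6246 0.0434 0.0825] gap 0.422 gf 31.7 F [-0.1 -0.9 -0.7]
TURN rz total -0.0000 (-0.0deg, rows>=0.0)  then SHIFT dx -0.0005 dy -0.0013 dz -0.0014 (rows>=0.0)
```

Emit:
servo_tool:
  commands: [0,0,0.002,0,0,0,-1,0,0,0,0,0,0,-1,0,0,0,0,0,0,-1]

```text
t: 29.08
tcp_pos: [0.6248, 0.0434, 0.0823]
tool_rot: [-0.074, 0.997, -0.0, 0.001]
force: [-0.5, 0.7, 4.8]
finger_gap: 0.421
gripper_force: 32.1
```

Emit:
servo_tool:
  commands: [0,0,-0.001,0,0,0,-1,0,0,0,0,0,0,-0.15,0,0,0,0,0,0,-0.1,0,0,0,0,0,0,-0.05,0,0,0,0,0,0,0,0,0,0,0,0,0,0,0,0,-0.005,0,0,0,0,0,0,-0.01,0,0,0,0,0,0,-0.02,0,0,0,0,0,0,-0.04,0,0,0,0,0,0,-0.06,0,0,0,0,0,0,-0.06,0,0,0,0]
  force: 30

```text
t: 30.08
tcp_pos: [0.6235, 0.0435, 0.1803]
tool_rot: [-0.074, 0.997, 0.0, -0.001]
force: [1.2, 0.6, -1.3]
finger_gap: 0.502
gripper_force: 4.8
```

Emit:
servo_tool:
  commands: [0,0,-0.05,0,0,0,0,0,0,0,0,0,0,0,0,0,0,0,0,0,0]

```text
t: 30.33
tcp_pos: [0.6254, 0.0433, 0.2071]
tool_rot: [-0.074, 0.997, -0.001, 0.003]
force: [-0.3, -0.3, -2.4]
finger_gap: 0.502
gripper_force: 4.8
```

```bash
python3 g.py wrist w9 2>/dev/null; python3 -c "
from h import *
go(.4160,-.3228,.19,106.8)
"
```

```text
blue [813.  87.] [55.5 31.7] axis -3.4 spot [735.6  91.7]
blue [714. 296.] [32.1 54.9] axis 51.8 spot [665.4 234.3]
blue [698.  54.] [24.1 37.5] axis 7.4 spot [620.2  44.1]
blue [664. 183.] [55.8 32.8] axis -13.6 spot [588.5 201.2]
blue [693. -72.] [32.8 55.8] axis 5.8 spot [615.1 -80.1]
blue [ 668. -179.] [55.9 32.8] axis -1.5 spot [ 589.7 -176.5]
head 0.39 [131. 198.  92. 104.] [686.1 -81.8] []
t 30.43 yaw 98.5 tilt 0.08deg q6 -1.83 tcp [0.6232 0.0435 0.2039] gap 0.501 gf 4.8 F [ 0.  -0.5 -1.7]
TURN rz total -0.0231 (-8.3deg, rows>=1.2)  then SHIFT dx 0.6085 dy -0.5815 dz 0.0283 (rows>=10.1)
```

View pics/w9.png

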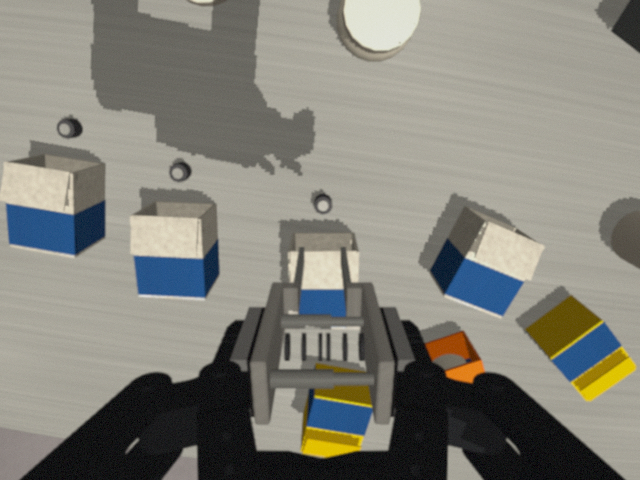

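Three heads stand in front of their cartons, at (67,127), (179,171) and (322,203). No carton has been shifted. Last head: pocket 1 to carton A.

Emit:
servo_tool:
  commands: [0,0,0,0,0,-0.0116,0,0,0,0,0,0,-0.0115,0,0.03,-0.03,0,0,0,0,0,0.05,-0.048,0,0,0,0,0,0.055,-0.053,0,0,0,0,0,0.055,-0.053,0,0,0,0,0,0.055,-0.053,0,0,0,0,0,0.055,-0.053,0,0,0,0,0,0.055,-0.053,0,0,0,0,0,0.055,-0.053,0,0,0,0,0,0.055,-0.053,0,0,0,0,0,0.055,-0.053,0,0,0,0,0]

```text
t: 31.43
tcp_pos: [0.4457, -0.2726, 0.2027]
tool_rot: [-0.146, 0.989, 0.002, -0.001]
force: [0.0, -0.7, -1.1]
finger_gap: 0.499
gripper_force: 4.8
```

Emit:
servo_tool:
  commands: [0.05,-0.046,0,0,0,0,0,0.03,-0.028,0,0,0,0,0,0.008,-0.007,0,0,0,0,0,0,0,0.03,0,0,0,0,0,0,0,0,0,0,0,0,0,0,0,0,0,0]

```text
t: 31.93
tcp_pos: [0.4165, -0.3218, 0.1877]
tool_rot: [-0.146, 0.989, 0.002, -0.001]
force: [-0.0, -0.5, -1.0]
finger_gap: 0.5
gripper_force: 4.8
```

```bash
python3 -c "
from h import *
go(.4160,-.3228,.0877,106.8)
"
```

```text
t 31.93 yaw 106.8 tilt 0.29deg q6 -2.73 tcp [ 0.4165 -0.3218  0.1877] gap 0.500 gf 4.8 F [-0.  -0.5 -1. ]
TURN rz total 0.0000 (0.0deg, rows>=0.0)  then SHIFT dx 0.0012 dy -0.0025 dz 0.2000 (rows>=2.4)
```

Emit:
servo_tool:
  commands: [0,0,0.03,0,0,0,0,0,0,0.04,0,0,0,0,0,0,0,0,0,0,0,0,0,0,0,0,0,0,0,0,0,0,0,0,0]

```text
t: 32.35
tcp_pos: [0.418, -0.3233, 0.1549]
tool_rot: [-0.147, 0.989, -0.0, 0.0]
force: [0.3, 0.6, -0.4]
finger_gap: 0.497
gripper_force: 4.8
```

```bash
python3 -c "
from h import *
go(.4160,-.3228,.0877,106.8)
"
```

```text
t 32.35 yaw 106.9 tilt 0.04deg q6 -2.74 tcp [ 0.418  -0.3233  0.1549] gap 0.497 gf 4.8 F [ 0.3  0.6 -0.4]
TURN rz total 0.0002 (0.1deg, rows>=0.0)  then SHIFT dx 0.0035 dy 0.0021 dz 0.1344 (rows>=1.6)
```

Emit:
servo_tool:
  commands: [0.0028,0.0014,0.02,0,0,0,0,0,0,0.025,0,0,0,0,0,0,0.025,0,0,0,0,0,0,0.025,0,0,0,0,0,0,0.02,0,0,0,0,0,0,0.012,0,0,0,0,0,0,0.007,0,0,0,0,0,0,0,0,0,0,0,0,0,0,0,0,0,0]

```text
t: 33.1
tcp_pos: [0.4161, -0.3235, 0.0876]
tool_rot: [-0.146, 0.989, -0.0, 0.0]
force: [-0.9, -0.2, -1.2]
finger_gap: 0.493
gripper_force: 4.8
```

Emit:
servo_tool:
  commands: [0,0,0,0,0,0,-0.1,0,0,0,0,0,0,-0.2,0,0,0,0,0,0,-1,0,0,0,0,0,0,-1,0,0,0,0,0,0,-1,0,0,0,0,0,0,-1]
  force: 30

```text
t: 33.6
tcp_pos: [0.4161, -0.3237, 0.0879]
tool_rot: [-0.146, 0.989, -0.001, 0.0]
force: [-0.2, 0.4, 6.1]
finger_gap: 0.42
gripper_force: 29.7
```

Emit:
servo_tool:
  commands: [0,0,-0.01,0,0,0,-1,0,0,-0.02,0,0,0,-1,0,0,-0.03,0,0,0,-1,0,0,-0.04,0,0,0,-1,0,0,-0.05,0,0,0,-1,0,0,-0.05,0,0,0,-1,0,0,-0.02,0,0,0,-1,0,0,0,0,0,0,-1]

```text
t: 34.27
tcp_pos: [0.417, -0.3246, 0.2]
tool_rot: [-0.146, 0.989, -0.003, 0.002]
force: [0.4, -0.5, -1.0]
finger_gap: 0.418
gripper_force: 30.1
```

```bash
python3 -c "
from h import *
go(.5885,.2012,.2,76.4)
"
```

```text
t 34.27 yaw 106.8 tilt 0.37deg q6 -2.74 tcp [ 0.417  -0.3246  0.2   ] gap 0.418 gf 30.1 F [ 0.4 -0.5 -1. ]
TURN rz total 0.0845 (30.4deg, rows>=4.2)  then SHIFT dx -0.0862 dy 1.1027 dz -0.0038 (rows>=13.3)
```

Emit:
servo_tool:
  commands: [0,0,0,0,0,0.0169,-1,0,0,0,0,0,0.0169,-1,0,0,0,0,0,0.0169,-1,0,0,0,0,0,0.0169,-1,0,0,0,0,0,0.0169,-1,-0.003,0.035,0,0,0,0,-1,-0.005,0.065,0,0,0,0,-1,-0.006,0.076,0,0,0,0,-1,-0.006,0.076,0,0,0,0,-1,-0.006,0.076,0,0,0,0,-1,-0.006,0.076,0,0,0,0,-1,-0.006,0.076,0,0,0,0,-1]

```text
t: 35.27
tcp_pos: [0.4899, -0.0923, 0.1957]
tool_rot: [0.119, 0.993, 0.0, -0.002]
force: [0.8, -0.8, -0.7]
finger_gap: 0.419
gripper_force: 30.2
```

Emit:
servo_tool:
  commands: [-0.006,0.076,0,0,0,0,-1,-0.006,0.076,0,0,0,0,-1,-0.006,0.076,0,0,0,0,-1,-0.006,0.076,0,0,0,0,-1,-0.006,0.076,0,0,0,0,-1,-0.006,0.076,0,0,0,0,-1,-0.006,0.076,0,0,0,0,-1,-0.004,0.05,0,0,0,0,-1,-0.002,0.03,0.03,0,0,0,-1,0,0.01,0.04,0,0,0,-1,0,0,0.04,0,0,0,-1,0,0,0,0,0,0,-1]

```text
t: 36.27
tcp_pos: [0.583, 0.2021, 0.1363]
tool_rot: [0.118, 0.993, -0.002, -0.006]
force: [-1.5, 0.7, -2.3]
finger_gap: 0.417
gripper_force: 30.3
```

Emit:
servo_tool:
  commands: [0,0,0,0,0,0,-1,0,0,0,0,0,0,-1]

```text
t: 36.43
tcp_pos: [0.5873, 0.2018, 0.142]
tool_rot: [0.119, 0.993, -0.0, -0.0]
force: [0.2, 1.0, -1.5]
finger_gap: 0.421
gripper_force: 30.3
```

```bash
python3 g.py wrist w10 2>/dev/null; python3 -c "
from h import *
go(.5885,.2012,.0832,76.4)
"
```

```text
blue [693. -72.] [33.4 55.6] axis 4.9 spot [614.9 -78.1]
blue [702. 305.] [32.8 28.3] axis -38.6 spot [641.2 353.7]
blue [657. 171.] [20.  28.2] axis 72.8 spot [633.4  96.6]
blue [534. 392.] [15.4 34.7] axis 88.3 spot [531.7 313.6]
head 0.6 [310. 243.  27.  28.] [609.2 197.2] []
t 36.53 yaw 76.3 tilt 0.12deg q6 -1.18 tcp [0.5882 0.2019 0.1432] gap 0.422 gf 30.3 F [-0.2 -0.5 -1.4]
TURN rz total -0.0001 (-0.1deg, rows>=0.0)  then SHIFT dx -0.0007 dy -0.0012 dz 0.1201 (rows>=1.4)
```

```bash
cat > v.py <<'E'
# share of each expected blue top (last known poses) that is blue in picture argv[1]
import sys
from h import *
s=np.load('last.npy',allow_pickle=True).item(); i=cv2.imread(f'pics/{sys.argv[1]}.png')
m=cv2.inRange(cv2.cvtColor(i,cv2.COLOR_BGR2HSV),(100,120,105),(130,255,255))
for n,x,y,a in (("A",664.5,182.7,-13.7),("B",702.3,54.5,8.6),("C",693,-72.3,5.9),("D",668,-178.8,-1.6)):
    r=cv2.boxPoints(((x,y),(32,55),a))/1000; q=proj(s,np.c_[r,[.05]*4]); k=np.zeros(m.shape,np.uint8); cv2.fillPoly(k,[np.round(q).astype(int)],255)
    d=cv2.dilate(k,np.ones((15,15)))-k
    print(n,q.round().astype(int).tolist(),"inside %.2f outside-ring %.2f"%((m[k>0]>0).mean(),(m[d>0]>0).mean()))
E
python3 v.py w10
```

```text
A [[363, 337], [280, 337], [282, 377], [361, 377]] inside 0.18 outside-ring 0.04
B [[189, 405], [126, 425], [148, 455], [209, 437]] inside 0.01 outside-ring 0.00
C [[35, 422], [-18, 437], [5, 465], [57, 453]] inside 0.97 outside-ring 0.01
D [[-82, 417], [-128, 423], [-108, 452], [-62, 448]] inside nan outside-ring nanv.py:9: RuntimeWarning: Mean of empty slice.
  print(n,q.round().astype(int).tolist(),"inside %.2f outside-ring %.2f"%((m[k>0]>0).mean(),(m[d>0]>0).mean()))
  ret = ret.dtype.type(ret / rcount)
```

Cartons A and B are hidden by the gripper here. I'll place the head, then check from higher up.

Emit:
servo_tool:
  commands: [0,-0.001,0.02,0,0,0,-1,0,0,0.025,0,0,0,-1,0,0,0.025,0,0,0,-1,0,0,0.02,0,0,0,-1,0,0,0.015,0,0,0,-1,0,0,0.01,0,0,0,-1,0,0,0.004,0,0,0,-1,0,0,0,0,0,0,-1,0,0,0,0,0,0,-1]

```text
t: 37.28
tcp_pos: [0.5877, 0.2017, 0.0829]
tool_rot: [0.119, 0.993, 0.0, 0.0]
force: [1.3, 0.1, -1.3]
finger_gap: 0.42
gripper_force: 30.3
```

Emit:
servo_tool:
  commands: [0,0,0.002,0,0,0,-1,0,0,0,0,0,0,-1,0,0,0,0,0,0,-1]

```text
t: 37.53
tcp_pos: [0.5877, 0.2018, 0.0821]
tool_rot: [0.119, 0.993, 0.0, 0.001]
force: [0.6, 0.4, 0.0]
finger_gap: 0.419
gripper_force: 30.3
```

Emit:
servo_tool:
  commands: [0,0,0.001,0,0,0,-1,0,0,0,0,0,0,-0.15,0,0,0,0,0,0,-0.1,0,0,0,0,0,0,-0.05,0,0,0,0,0,0,0,0,0,0,0,0,0,0,0,0,-0.005,0,0,0,0,0,0,-0.01,0,0,0,0,0,0,-0.02,0,0,0,0,0,0,-0.04,0,0,0,0,0,0,-0.06,0,0,0,0,0,0,-0.06,0,0,0,0]
  force: 30

```text
t: 38.53
tcp_pos: [0.5866, 0.2016, 0.1798]
tool_rot: [0.119, 0.993, -0.0, -0.001]
force: [-0.3, 0.4, -0.6]
finger_gap: 0.501
gripper_force: 4.8
```

Emit:
servo_tool:
  commands: [0,0,-0.07,0,0,0,0,0,0,-0.07,0,0,0,0,0,0,-0.07,0,0,0,0,0,0,-0.07,0,0,0,0,0,0,0,0,0,0,0,0,0,0,0,0,0,0]

```text
t: 39.03
tcp_pos: [0.5884, 0.2019, 0.3227]
tool_rot: [0.118, 0.993, 0.001, 0.004]
force: [-0.4, 0.6, -0.6]
finger_gap: 0.499
gripper_force: 4.8
```

```bash
python3 -c "
from h import *
go(.64,.02,.34,90)
"
```

```text
t 39.03 yaw 76.4 tilt 0.43deg q6 -1.18 tcp [0.5884 0.2019 0.3227] gap 0.499 gf 4.8 F [-0.4  0.6 -0.6]
TURN rz total -0.0378 (-13.6deg, rows>=1.9)  then SHIFT dx -0.1035 dy -0.3638 dz -0.0342 (rows>=4.6)
```

Emit:
servo_tool:
  commands: [0,0,0,0,0,-0.019,0,0,0,0,0,0,-0.0188,0,-0.01,-0.04,-0.005,0,0,0,0,-0.02,-0.065,-0.006,0,0,0,0,-0.02,-0.065,-0.006,0,0,0,0,-0.02,-0.065,-0.006,0,0,0,0,-0.02,-0.065,-0.006,0,0,0,0,-0.01,-0.045,-0.005,0,0,0,0,-0.003,-0.018,0,0,0,0,0,0,0,0,0,0,0,0,0,0,0,0,0,0,0,0,0,0,0,0,0,0]

```text
t: 40.03
tcp_pos: [0.6377, 0.0218, 0.3348]
tool_rot: [-0.001, 1.0, 0.001, -0.001]
force: [0.6, -0.3, -2.2]
finger_gap: 0.503
gripper_force: 4.8
```

```bash
python3 g.py wrist w11 2>/dev/null; python3 v.py w11; python3 -c "
from h import *
go(.433,.3005,.33,70.6)
"
```

```text
blue [791. 201.] [30.9 55.3] axis 29.0 spot [722.7 163.7]
blue [714. 296.] [31.5 55.8] axis 51.5 spot [665.9 234.6]
blue [702.  55.] [32.  54.8] axis 8.6 spot [625.1  43.3]
blue [693. -72.] [32.1 55.6] axis 5.8 spot [615.3 -80.3]
blue [ 668. -179.] [55.5 32.1] axis -1.7 spot [ 590.  -176.4]
blue [649. 154.] [55.9 32.3] axis -18.1 spot [574.5 178.1]
head 0.61 [470. 131.  16.  11.] [586.8 199.3] [(np.float64(5.1), 24.0)]
head 0.56 [250. 249. 147. 188.] [856.9  23.1] []
A [[497, 204], [450, 192], [441, 220], [487, 231]] inside 0.33 outside-ring 0.26
B [[374, 227], [325, 234], [329, 261], [377, 254]] inside 0.90 outside-ring 0.00
C [[259, 220], [210, 225], [216, 252], [264, 247]] inside 0.97 outside-ring 0.00
D [[163, 201], [114, 200], [118, 228], [166, 229]] inside 0.96 outside-ring 0.00
t 40.13 yaw 90.1 tilt 0.07deg q6 -1.71 tcp [0.638  0.022  0.3354] gap 0.496 gf 4.8 F [ 0.1  0.  -0.7]
TURN rz total 0.0542 (19.5deg, rows>=2.7)  then SHIFT dx 0.5717 dy 0.3892 dz 0.0116 (rows>=8.3)
```

View pics/w11.png

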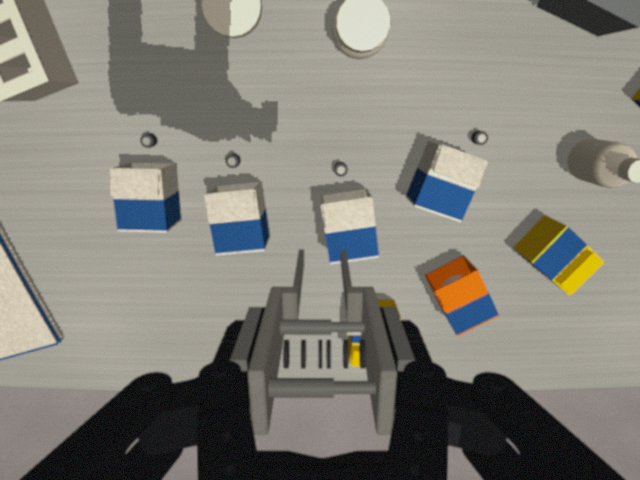

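The view shows carton A knocked aside: its blue top is now near (441,196), and its axis is -18.1°. Its head still stands at (480,138), now off the centre line. The other three heads, at (148,140), (233,160) and (340,168), are fine. I'll re-place A's head at the new spot (574.5, 178.1).

```bash
python3 -c "
from h import *
s=np.load('last.npy',allow_pickle=True).item(); print(px2w(s,[(480,137.5),(340,168.5),(233,160),(148,140)],.008).round(4))
go(.5877,.2018,.19,72)
"
```

```text
[[ 0.5881  0.2018  0.008 ]
 [ 0.6245  0.0426  0.008 ]
 [ 0.6146 -0.0805  0.008 ]
 [ 0.5911 -0.1772  0.008 ]]
t 40.13 yaw 90.1 tilt 0.07deg q6 -1.71 tcp [0.638  0.022  0.3354] gap 0.496 gf 4.8 F [ 0.1  0.  -0.7]
TURN rz total 0.0503 (18.1deg, rows>=2.5)  then SHIFT dx 0.2065 dy 0.3108 dz 0.2911 (rows>=5.7)
```

Emit:
servo_tool:
  commands: [0,0,0,0,0,0.0168,0,0,0,0,0,0,0.0168,0,0,0,0,0,0,0.0167,0,0.02,0.03,0.02,0,0,0,0,0.036,0.055,0.03,0,0,0,0,0.036,0.055,0.04,0,0,0,0,0.036,0.055,0.05,0,0,0,0,0.036,0.055,0.05,0,0,0,0,0.03,0.045,0.05,0,0,0,0,0.0125,0.0158,0.05,0,0,0,0,0,0,0.02,0,0,0,0,0,0,0.02,0,0,0,0]

```text
t: 41.13
tcp_pos: [0.5878, 0.2013, 0.1696]
tool_rot: [0.156, 0.988, -0.0, -0.001]
force: [-0.1, 0.6, -0.5]
finger_gap: 0.497
gripper_force: 4.8
```

Emit:
servo_tool:
  commands: [0,0,0,0,0,0,0,0,0,0,0,0,0,0,0,0,0,0,0,0,0]

```text
t: 41.38
tcp_pos: [0.5906, 0.1991, 0.1722]
tool_rot: [0.158, 0.987, 0.0, 0.002]
force: [0.4, -0.3, -1.2]
finger_gap: 0.501
gripper_force: 4.8
```

```bash
python3 -c "
from h import *
go(.5879,.2018,.0845,72)
"
```

```text
t 41.38 yaw 71.8 tilt 0.19deg q6 -1.11 tcp [0.5906 0.1991 0.1722] gap 0.501 gf 4.8 F [ 0.4 -0.3 -1.2]
TURN rz total -0.0006 (-0.2deg, rows>=0.0)  then SHIFT dx 0.0073 dy 0.0033 dz 0.1755 (rows>=2.1)
```

Emit:
servo_tool:
  commands: [0.006,0.003,0.02,0,0,0,0,0,0,0.02,0,0,0,0,0,0,0,0,0,0,0,0,0,0,0,0,0,0,0,0,0,0,0,0,0]

```text
t: 41.8
tcp_pos: [0.5865, 0.2021, 0.1505]
tool_rot: [0.158, 0.988, -0.0, -0.0]
force: [-1.3, -0.6, -0.7]
finger_gap: 0.502
gripper_force: 4.8
```

```bash
python3 -c "
from h import *
go(.5879,.2018,.0845,72)
"
```

```text
t 41.80 yaw 71.9 tilt 0.02deg q6 -1.10 tcp [0.5865 0.2021 0.1505] gap 0.502 gf 4.8 F [-1.3 -0.6 -0.7]
TURN rz total -0.0004 (-0.1deg, rows>=0.0)  then SHIFT dx -0.0029 dy 0.0002 dz 0.1320 (rows>=1.6)
```

Emit:
servo_tool:
  commands: [-0.002,0,0.02,0,0,0,0,0,0,0.03,0,0,0,0,0,0,0.03,0,0,0,0,0,0,0.025,0,0,0,0,0,0,0.015,0,0,0,0,0,0,0.008,0,0,0,0,0,0,0.003,0,0,0,0,0,0,0,0,0,0,0]

```text
t: 42.47
tcp_pos: [0.5876, 0.202, 0.0851]
tool_rot: [0.157, 0.988, 0.0, 0.0]
force: [-0.3, 0.0, -1.3]
finger_gap: 0.5
gripper_force: 4.8
```

Emit:
servo_tool:
  commands: [0,0,0,0,0,0,-0.1,0,0,0,0,0,0,-0.2,0,0,0,0,0,0,-1,0,0,0,0,0,0,-1,0,0,0,0,0,0,-1,0,0,0,0,0,0,-1]
  force: 30

```text
t: 42.97
tcp_pos: [0.5881, 0.2021, 0.0861]
tool_rot: [0.157, 0.988, 0.0, 0.001]
force: [0.2, 0.5, 4.6]
finger_gap: 0.4
gripper_force: 29.6
```

Emit:
servo_tool:
  commands: [0,0,-0.01,0,0,0,-1,0,0,-0.02,0,0,0,-1,0,0,-0.03,0,0,0,-1,0,0,-0.02,0,0,0,-1,0,0,0,0,0,0,-1]

```text
t: 43.38
tcp_pos: [0.5892, 0.2023, 0.128]
tool_rot: [0.157, 0.988, 0.001, 0.002]
force: [0.5, -0.4, -1.2]
finger_gap: 0.402
gripper_force: 29.9
```

```bash
python3 -c "
from h import *
go(.5745,.1781,.12,72)
"
```

```text
t 43.38 yaw 71.9 tilt 0.29deg q6 -1.10 tcp [0.5892 0.2023 0.128 ] gap 0.402 gf 29.9 F [ 0.5 -0.4 -1.2]
TURN rz total -0.0003 (-0.1deg, rows>=0.0)  then SHIFT dx 0.0130 dy -0.0552 dz 0.0157 (rows>=0.7)
```

```bash
python3 g.py wrist w12 2>/dev/null; python3 -c "
import cv2,numpy as np
a=cv2.imread('pics/w10.png')[225:290,280:370]; b=cv2.imread('pics/w12.png')[225:290,280:370]
cv2.imwrite('pics/cmp.png',cv2.resize(np.hstack([a,b]),None,fx=4,fy=4,interpolation=2))"
```

```text
blue [686. -72.] [17.8 55.9] axis 7.4 spot [608.5 -82.3]
blue [713.  66.] [ 9.8 31.4] axis 38.4 spot [651.6  17.9]
blue [707. 301.] [33.1 41.5] axis 51.6 spot [659.  239.9]
blue [652. 171.] [22.8 28.9] axis 72.0 spot [627.8  96.4]
blue [535. 389.] [ 9.7 24.6] axis 83.4 spot [525.7 312. ]
head 0.86 [313. 238.  23.  33.] [605.2 198.6] []
```

View pics/cmp.png

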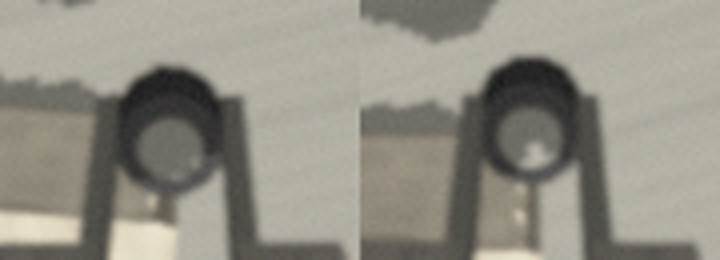

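The right crop shows the head held upright between the tips, about 3–4 mm lower than before, so it will touch down at a TCP height of about 0.0855. Moving it to the new spot.

Emit:
servo_tool:
  commands: [0.004,-0.018,0,0,0,0,-1,0.0045,-0.019,0,0,0,0,-1,0.0045,-0.018,0,0,0,0,-1,0,0,0.01,0,0,0,-1,0,0,0,0,0,0,-1,0,0,0,0,0,0,-1,0,0,0,0,0,0,-1]

```text
t: 44.07
tcp_pos: [0.573, 0.1779, 0.12]
tool_rot: [0.158, 0.988, 0.0, 0.0]
force: [-0.2, 0.4, -0.6]
finger_gap: 0.401
gripper_force: 30.0
```

```bash
python3 -c "
from h import *
go(.5745,.1781,.0857,72)
"
```

```text
t 44.07 yaw 71.9 tilt 0.01deg q6 -1.14 tcp [0.573  0.1779 0.12  ] gap 0.401 gf 30.0 F [-0.2  0.4 -0.6]
TURN rz total -0.0004 (-0.1deg, rows>=0.0)  then SHIFT dx -0.0028 dy 0.0013 dz 0.0686 (rows>=0.8)
```

Emit:
servo_tool:
  commands: [-0.002,0.001,0.015,0,0,0,-1,0,0,0.02,0,0,0,-1,0,0,0.015,0,0,0,-1,0,0,0.01,0,0,0,-1,0,0,0.006,0,0,0,-1,0,0,0,0,0,0,-1,0,0,0,0,0,0,-1]

```text
t: 44.65
tcp_pos: [0.5738, 0.1781, 0.0869]
tool_rot: [0.157, 0.988, -0.0, -0.0]
force: [-0.2, 0.7, -0.2]
finger_gap: 0.405
gripper_force: 41.3
```

Emit:
servo_tool:
  commands: [0,0,0.002,0,0,0,-1,0,0,0,0,0,0,-1,0,0,0,0,0,0,-1]

```text
t: 44.9
tcp_pos: [0.574, 0.178, 0.0864]
tool_rot: [0.158, 0.988, 0.0, 0.0]
force: [0.7, 0.6, -1.2]
finger_gap: 0.399
gripper_force: 45.2
```

Emit:
servo_tool:
  commands: [0,0,0.0015,0,0,0,-1,0,0,0,0,0,0,-1,0,0,0,0,0,0,-1]

```text
t: 45.15
tcp_pos: [0.5738, 0.178, 0.0855]
tool_rot: [0.157, 0.988, 0.0, 0.0]
force: [-0.2, 0.7, -1.3]
finger_gap: 0.404
gripper_force: 45.6
```

Emit:
servo_tool:
  commands: [0,0,0.002,0,0,0,-1,0,0,0,0,0,0,-1,0,0,0,0,0,0,-1]

```text
t: 45.4
tcp_pos: [0.5738, 0.178, 0.0844]
tool_rot: [0.157, 0.988, -0.0, -0.0]
force: [-0.4, 0.8, -0.8]
finger_gap: 0.403
gripper_force: 45.6
```

Emit:
servo_tool:
  commands: [0,0,0.002,0,0,0,-1,0,0,0,0,0,0,-1,0,0,0,0,0,0,-1]

```text
t: 45.65
tcp_pos: [0.5739, 0.1781, 0.0838]
tool_rot: [0.157, 0.988, 0.0, 0.0]
force: [-1.2, -0.6, 1.3]
finger_gap: 0.407
gripper_force: 45.9
```

Emit:
servo_tool:
  commands: [0,0,0.002,0,0,0,-1,0,0,0,0,0,0,-1,0,0,0,0,0,0,-1]

```text
t: 45.9
tcp_pos: [0.5741, 0.1781, 0.0837]
tool_rot: [0.157, 0.988, 0.0, 0.0]
force: [-1.7, -0.3, 6.7]
finger_gap: 0.4
gripper_force: 46.5
```

Emit:
servo_tool:
  commands: [0,0,-0.002,0,0,0,-1,0,0,0,0,0,0,-0.2,0,0,0,0,0,0,-0.12,0,0,0,0,0,0,-0.05,0,0,0,0,0,0,0,0,0,0,0,0,0,0,0,0,-0.005,0,0,0,0,0,0,-0.01,0,0,0,0,0,0,-0.02,0,0,0,0,0,0,-0.04,0,0,0,0,0,0,-0.06,0,0,0,0,0,0,-0.06,0,0,0,0]
  force: 30

```text
t: 46.9
tcp_pos: [0.5732, 0.178, 0.1821]
tool_rot: [0.157, 0.988, -0.0, -0.001]
force: [1.2, 0.2, -0.5]
finger_gap: 0.5
gripper_force: 4.8
```

Emit:
servo_tool:
  commands: [0,0,-0.07,0,0,0,0,0,0,-0.07,0,0,0,0,0,0,-0.07,0,0,0,0,-0.06,-0.04,-0.07,0,0,0,0,-0.06,-0.04,0,0,0,0,0,-0.02,-0.06,0,0,0,0,0,0,-0.06,0,0,0,0,0,0,-0.04,0,0,0,0,0,0,-0.03,0,0,0,0,0,0,0,0,0,0,0,0,0,0,0,0,0,0,0]

```text
t: 47.82
tcp_pos: [0.5944, 0.0323, 0.3159]
tool_rot: [0.158, 0.987, 0.0, 0.001]
force: [-0.4, 0.5, -1.2]
finger_gap: 0.502
gripper_force: 4.8
```

```bash
cat > k.py <<'E'
import sys
from h import *
s=np.load('last.npy',allow_pickle=True).item(); g=cv2.imread(f'pics/{sys.argv[1]}.png',0)
for n,x,y,a in (("A",574.5,178.1,-18.1),("B",625.1,43,8.6),("C",615.2,-80.3,5.9),("D",590,-176.5,-1.6)):
    u=proj(s,[(x/1000,y/1000,.007)])[0]; u0=np.round(u).astype(int)
    if not(20<u0[0]<620 and 20<u0[1]<460): print(n,"out");continue
    w=g[u0[1]-15:u0[1]+16,u0[0]-15:u0[0]+16]; m=cv2.inRange(w,0,75)
    c=[cv2.minEnclosingCircle(c) for c in cv2.findContours(m,0,1)[0] if cv2.contourArea(c)>8]
    print(n,u.round(),[(np.round(px2w(s,np.array(p)+u0-15,.008)[0,:2]*1000-[x,y],1).tolist(),round(r,1)) for p,r in c])
E
python3 g.py wrist w13 2>/dev/null; python3 v.py w13; python3 k.py w13; python3 -c "
from h import *
go(.433,.3005,.31,70.6)
"
```

```text
blue [814. 102.] [25.3 31.1] axis 86.8 spot [810.1  24. ]
blue [ 668. -178.] [55.2 32.1] axis -1.4 spot [ 589.8 -176.5]
blue [791. 202.] [29.4 54.1] axis 29.9 spot [723.6 163.3]
blue [690. -72.] [26.6 55.4] axis 6.6 spot [612.6 -81.4]
blue [702.  56.] [31.9 52.5] axis 9.4 spot [625.2  43.6]
blue [714. 296.] [31.8 54.6] axis 51.7 spot [665.5 234.7]
blue [648. 154.] [55.5 31.8] axis -18.1 spot [574.  178.4]
head 0.6 [436. 116.  18.  13.] [573.5 178. ] [(np.float64(-0.4), -0.5)]
head 0.33 [129. 249.  77.  80.] [ 659.7 -191.8] []
A [[506, 192], [454, 195], [453, 225], [504, 221]] inside 0.33 outside-ring 0.26
B [[389, 253], [343, 274], [355, 297], [401, 277]] inside 0.79 outside-ring 0.00
C [[277, 280], [233, 298], [246, 321], [289, 303]] inside 0.50 outside-ring 0.00
D [[183, 289], [139, 302], [151, 325], [194, 314]] inside 0.94 outside-ring 0.00
A [444. 123.] [([-2.2, -4.2], 5.9)]
B [339. 204.] [([-4.2, -0.3], 5.4)]
C [236. 229.] [([-2.6, 1.0], 5.9)]
D [153. 234.] [([-0.2, 2.0], 6.1)]
t 47.92 yaw 71.9 tilt 0.07deg q6 -1.39 tcp [0.5947 0.0335 0.3156] gap 0.504 gf 4.8 F [ 0.5  0.6 -0.8]
TURN rz total 0.0036 (1.3deg, rows>=0.2)  then SHIFT dx 0.4824 dy 0.3962 dz 0.0112 (rows>=7.5)
```

All heads are within a few mm of their spots (A: -0.4/-0.5 mm). Now the tongs go back to the holder.

Emit:
servo_tool:
  commands: [0,0,0,0,0,0.0036,0,0.03,0.025,0,0,0,0,0,0.05,0.042,0,0,0,0,0,0.06,0.05,0,0,0,0,0,0.06,0.05,0,0,0,0,0,0.06,0.05,0,0,0,0,0,0.06,0.05,0,0,0,0,0,0.06,0.05,0,0,0,0,0,0.05,0.04,0,0,0,0,0,0.035,0.025,0,0,0,0,0,0.0174,0.0142,0,0,0,0,0,0,0,0,0,0,0,0]

```text
t: 48.92
tcp_pos: [0.4314, 0.3022, 0.3151]
tool_rot: [0.167, 0.986, 0.0, -0.0]
force: [-0.3, -0.7, -1.1]
finger_gap: 0.5
gripper_force: 4.8
```

Emit:
servo_tool:
  commands: [0,0,0.03,0,0,0,0,0,0,0.06,0,0,0,0,0,0,0.06,0,0,0,0,0,0,0.06,0,0,0,0,0,0,0.03,0,0,0,0,0,0,0,0,0,0,0,0,0,0,0,0,0,0,0,0,0,0,0,0,0]

```text
t: 49.58
tcp_pos: [0.4347, 0.2997, 0.196]
tool_rot: [0.169, 0.986, 0.001, 0.001]
force: [-0.5, 0.1, -0.8]
finger_gap: 0.5
gripper_force: 4.8
```

```bash
python3 -c "
from h import *
go(.4333,.3007,.0847,70.6)
"
```

```text
t 49.58 yaw 70.5 tilt 0.15deg q6 -0.84 tcp [0.4347 0.2997 0.196 ] gap 0.500 gf 4.8 F [-0.5  0.1 -0.8]
TURN rz total -0.0002 (-0.1deg, rows>=0.0)  then SHIFT dx 0.0037 dy 0.0006 dz 0.2227 (rows>=2.7)
```

Emit:
servo_tool:
  commands: [0.003,0.0005,0.03,0,0,0,0,0,0,0.03,0,0,0,0,0,0,0,0,0,0,0,0,0,0,0,0,0,0]

```text
t: 49.92
tcp_pos: [0.4324, 0.3006, 0.166]
tool_rot: [0.169, 0.986, 0.0, 0.001]
force: [0.0, -0.2, -0.7]
finger_gap: 0.501
gripper_force: 4.8
```

```bash
python3 -c "
from h import *
go(.4333,.3007,.0847,70.6)
"
```

```text
t 49.92 yaw 70.6 tilt 0.09deg q6 -0.84 tcp [0.4324 0.3006 0.166 ] gap 0.501 gf 4.8 F [ 0.  -0.2 -0.7]
TURN rz total -0.0001 (-0.0deg, rows>=0.0)  then SHIFT dx -0.0015 dy 0.0006 dz 0.1626 (rows>=1.9)
```

Emit:
servo_tool:
  commands: [-0.001,0,0.02,0,0,0,0,0,0,0.025,0,0,0,0,0,0,0.025,0,0,0,0,0,0,0.025,0,0,0,0,0,0,0.025,0,0,0,0,0,0,0.02,0,0,0,0,0,0,0.01,0,0,0,0,0,0,0.004,0,0,0,0,0,0,0,0,0,0,0,0,0,0,0,0,0,0]

```text
t: 50.75
tcp_pos: [0.4326, 0.3006, 0.0884]
tool_rot: [0.169, 0.986, 0.0, 0.0]
force: [0.4, 0.3, -1.4]
finger_gap: 0.499
gripper_force: 4.8
```

Emit:
servo_tool:
  commands: [0,0,0.005,0,0,0,0,0,0,0,0,0,0,0,0,0,0,0,0,0,0]

```text
t: 51.0
tcp_pos: [0.4322, 0.3005, 0.0858]
tool_rot: [0.169, 0.986, 0.0, 0.0]
force: [0.2, -0.2, -1.1]
finger_gap: 0.498
gripper_force: 4.8
```

Emit:
servo_tool:
  commands: [0,0,0.004,0,0,0,0,0,0,0,0,0,0,0,0,0,0,0,0,0,0]

```text
t: 51.25
tcp_pos: [0.432, 0.3004, 0.0834]
tool_rot: [0.169, 0.986, -0.0, -0.0]
force: [0.4, -0.3, -1.3]
finger_gap: 0.501
gripper_force: 4.8
```

Emit:
servo_tool:
  commands: [0,0,0.004,0,0,0,0,0,0,0,0,0,0,0,0,0,0,0,0,0,0]

```text
t: 51.5
tcp_pos: [0.432, 0.3003, 0.0813]
tool_rot: [0.169, 0.986, -0.0, -0.0]
force: [-0.5, -0.1, -0.3]
finger_gap: 0.504
gripper_force: 4.8
```

Emit:
servo_tool:
  commands: [0,0,0.003,0,0,0,0,0,0,0,0,0,0,0,0,0,0,0,0,0,0]

```text
t: 51.75
tcp_pos: [0.432, 0.3004, 0.0799]
tool_rot: [0.169, 0.986, -0.0, -0.0]
force: [1.2, 0.4, -1.1]
finger_gap: 0.502
gripper_force: 4.8
```

Emit:
servo_tool:
  commands: [0,0,0.003,0,0,0,0,0,0,0,0,0,0,0,0,0,0,0,0,0,0]

```text
t: 52.0
tcp_pos: [0.4323, 0.3005, 0.0787]
tool_rot: [0.169, 0.986, 0.0, 0.0]
force: [-0.8, -0.4, 0.8]
finger_gap: 0.498
gripper_force: 4.8
```

```bash
python3 - <<'E'
from h import *
s=manip.snapshot("wrist"); save("w14",s["img"]); g=cv2.imread("pics/w14.png",0); p=cv2.imread("pics/w2.png",0)
# where the tongs sit in the wrist view now vs just after the first lift, and vs w1-type frames: template of handle top bar
t=p[300:425,245:395]
for n in ("w2","w5","w11","w13","w14"):
    i=cv2.imread(f"pics/{n}.png",0); r=cv2.matchTemplate(i[280:445,225:415],t,5); print(n,cv2.minMaxLoc(r)[1::2])
go(.4333,.3007,.08,70.6)
E
```

```text
w2 (1.0, (20, 20))
w5 (0.5454641580581665, (11, 18))
w11 (0.6543704271316528, (20, 29))
w13 (0.6606282591819763, (20, 29))
w14 (0.4969434142112732, (20, 32))
t 52.05 yaw 70.6 tilt 0.03deg q6 -0.84 tcp [0.4322 0.3004 0.0786] gap 0.503 gf 4.8 F [-0.4  1.   0.3]
TURN rz total -0.0000 (-0.0deg, rows>=0.0)  then SHIFT dx -0.0018 dy 0.0012 dz -0.0027 (rows>=0.0)
```

The picture match confirms that the tongs crept up in the fingers, and they now rest on their shoulders (contact at 0.0787). Release and retreat.

Emit:
servo_tool:
  commands: [0,0,0.002,0,0,0,0,0,0,0,0,0,0,0.1,0,0,0,0,0,0,0.3,0,0,0,0,0,0,1,0,0,0,0,0,0,1,0,0,0,0,0,0,1,0,0,0,0,0,0,1,0,0,-0.02,0,0,0,1,0,0,-0.05,0,0,0,1,0,0,-0.07,0,0,0,1,0,0,-0.07,0,0,0,1,0,0,-0.07,0,0,0,1]

```text
t: 53.05
tcp_pos: [0.4316, 0.3002, 0.2194]
tool_rot: [0.169, 0.986, -0.0, -0.0]
force: [0.3, 0.7, 0.4]
finger_gap: 0.998
gripper_force: 0.0
```

Emit:
servo_tool:
  commands: [0,0,-0.07,0,0,0,1,0,0,-0.07,0,0,0,1,0.02,-0.03,-0.02,0,0,0,1,0,0,0,0,0,0,1,0,0,0,0,0,0,1]

```text
t: 53.47
tcp_pos: [0.4171, 0.2894, 0.2983]
tool_rot: [0.169, 0.986, 0.0, 0.001]
force: [0.1, 0.9, -0.2]
finger_gap: 1.0
gripper_force: 0.0
```

```bash
python3 g.py wrist w15 2>/dev/null; python3 - <<'E'
from h import *
s=np.load('last.npy',allow_pickle=True).item(); g=cv2.imread("pics/w15.png",0)
u=proj(s,[(.433,.3008,.126)])[0].astype(int); print(u)
m=cv2.inRange(g[u[1]-45:u[1]+45,u[0]-60:u[0]+60],190,255)
for c in cv2.findContours(m,0,1)[0]:
    if cv2.contourArea(c)>30:
        r=cv2.minAreaRect((px2w(s,c.reshape(-1,2)+u-[60,45],.126)[:,:2]*1000).astype(np.float32)); print(np.round(r[0],1),np.round(r[1],1),round(r[2],1))
p=cv2.imread("pics/w1.png",0)[200:235,305:372]
go(.433,.3008,.31)
t=manip.snapshot("top"); save("t2",t["img"]); a=cv2.imread("pics/top0.png").astype(int); b=cv2.imread("pics/t2.png").astype(int)
d=cv2.threshold(np.abs(a-b).max(2).astype(np.uint8),50,255,0)[1]
for c in cv2.findContours(cv2.dilate(d,np.ones((3,3))),0,1)[0]:
    if cv2.contourArea(c)>20: print(cv2.boundingRect(c))
E
```

```text
blue [701.  62.] [32.  43.9] axis 8.5 spot [624.3  50.2]
blue [713. 297.] [31.2 54.4] axis 51.8 spot [664.9 235.8]
blue [648. 156.] [55.  30.4] axis -18.7 spot [574.3 180.9]
blue [526. 414.] [32.  55.3] axis 55.9 spot [482.8 349.2]
head 0.64 [273. 325.  12.  16.] [572.5 178.1] [(np.float64(-0.8), -3.2)]
head 0.51 [315. 195.  55.  44.] [458.1 298.8] [(np.float64(-55.6), -7.8)]
head 0.4 [ 30. 286.  51.  45.] [451.1 -73.8] []
[341 226]
[437.6 320.3] [ 2.4 20.2] 72.5
[424.1 281.8] [ 1.6 20.2] 70.4
t 53.57 yaw 70.6 tilt 0.11deg q6 -0.85 tcp [0.4171 0.2894 0.2964] gap 1.000 gf 0.0 F [ 0.9  0.3 -0.2]
TURN rz total 0.0000 (0.0deg, rows>=0.0)  then SHIFT dx -0.0223 dy 0.0320 dz -0.0272 (rows>=0.6)
(306, 471, 4, 9)
(386, 447, 8, 13)
(0, 440, 5, 10)
(0, 374, 101, 106)
(475, 303, 8, 6)
(470, 290, 8, 7)
(465, 277, 8, 7)
(97, 271, 141, 209)
(461, 264, 7, 8)
(264, 196, 39, 40)
```

Top-view differences show only carton A's known shift, the emptied pockets and the arm. The tongs' handle tops are centred about 2 mm from the holder mouth and upright. Handing in.

```bash
python3 -c "
from station import manip
print(manip.sign_off())"
```

```text
the job is handed in; nothing more can be done
None
```

I handed the job in at about 53 s: all four heads stand before their own cartons (one head moved again after its carton was knocked), and the tongs are back in the holder; the sign-off call returned no verdict.

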